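# Make up the knockout kit

## Robot

A 6-joint arm with a two-finger parallel gripper is mounted at the origin on the work surface. World frame = base frame: x ahead of the robot, y to its left, z up, the work surface at z = 0. Lengths are in mm, angles in rad, forces in N, time in s.
With the tool pointing down it reaches from about 375 to 925 mm from the base axis. Payload 5.7 kg.
Tool frame: the origin (TCP) lies midway between the tips of the shut fingers; the grasp point (between the pads) lies 19 mm behind it; z points along the fingers, y is the direction in which the jaws open and shut (so a half turn about z gives the same grasp; the last joint's range is limited). The gripper opens to 85 mm and grips with 20 to 120 N. Pads are 22 mm wide; open, the fingers measure 114 mm over their backs; the gripper's body (76 mm by 85 mm) begins 54 mm behind the grasp point. The pads swing forward as they close: fully open they stand 13 mm farther back than shut.
Start: joints at [1.209, 0.359, 1.51, -0, 1.272, -0.115], TCP at [146.575, 581.787, 204.267] pointing down, gripper open.
Joint ranges: [-2.97, 2.97], [-1.01, 2.36], [0.21, 2.38], [-0.96, 4.11], [0.2, 2.71], [-2.98, 2.98]. Speed limits (rad/s): [2.39, 2.39, 3.14, 3.14, 3.14, 3.14].

## Interface

Orientations are given as a rotation vector (axis times angle).
In Python, from cell import env, imaging gives the robot as it stands.
- The arm moves only by the tool carry_out, never from a script. Its argument "deltas" is a list that holds one entry, the list of rows, each a list of 7 numbers: the opening in per cent of the stroke, from 0 (shut) to 100 (fully open), then the shift along the tool's x, y, z in mm, then the turn, a rotation vector about the tool's x, y, z in rad. A call has exactly 8 rows; each row is the pose to reach, as a shift and turn from the pose commanded when the call began, along the tool's axes at that moment; what a row does not reach only later rows make up. A row lasts 1/10 s, in which the tool goes at most 50 mm and 8.59 degrees, less where a joint would pass 70% of its speed; a pose out of reach is approached as far as the arm can. A call with a gripper value outside its range is refused whole. The fingers move at their own pace and stop on an object; the grip force is fixed at half the most. Time passes only in rows, so rows that repeat a pose let the fingers close, or fill a call up. It gives the time, the measured TCP pose, the force and the opening at its end, in the units of the state.
- env.get_obs(): the state, without advancing time (a new reading comes with each control period).
- imaging.read_camera(name): name is "side" or "top"; returns a dict with "color" (400x640x3 uint8, blue, green, red), "range_z" (400x640 float32, mm along the optical axis (not along the pixel's ray), 0 where there is no reading), "mtx" (3x3 intrinsics, pixels), "rvec" (rotation vector, rad) and "tvec" (3), from world to camera coordinates, as OpenCV has them. Camera axes: x right, y down, z forward; pixel columns grow to the right and rows downward; lengths in mm; the calibration is good to about 2 mm. A picture is of the moment at which its call begins.
- env.sign_off(): hands the job in, once; it reports no verdict.
The state is a dict: "time_s": time; "q": joint angles; "qd": joint speeds; "tau": joint torques, N m; "ee_pos": TCP position; "tcp_rot": TCP orientation; "ft_force": force on the tool from outside, world axes, zero at the start; "moment": the same for the moment, N m; "width": finger opening in mm.
Only numpy, scipy, OpenCV 4.12 (cv2) and the standard library are available. Lean on these libraries where they do the work, as an engineer would, in place of code of your own. Each camera call takes 0.05 s, during which the arm holds its last target.

## Task

Make up the knockout kit in the four-pocket caddy: put the galvanized locknut (the one with lugs round it) in the yellow pocket, the brass bushing in the green one, the steel knockout punch in the white one and the red-handled nut driver lengthwise in the blue one, each resting on its pocket's floor, nut, bushing and punch the same way up as you found them. The smooth washer and the grey plastic bushing look alike but do not belong in the kit: leave them where they are.

Things in the scene. Friction and masses are not known exactly. Their poses are not given: they have to be found in the camera images.
- locknut_mid (a point): Galvanized locknut: a flat light-grey ring 37 mm across, bore 26 mm, with six square lugs 9 mm wide that reach 46 mm across, 10 mm thick, 40 g, lying flat. Starts on the fixed dark magnetic strip along the rear lip (50 x 600 mm, top 26 mm above the bench, no pull). This point is at its centre, 5 mm above its underside; z up along its axis; one lug lies along its x and every 60 degrees.
- punch_mid (a point): Steel knockout punch standing upright: bright cylinder 36 mm across and 26 mm high with a dark band, and a black stud 17 mm across on top up to 34 mm; 200 g. Starts on the fixed dark magnetic strip along the rear lip (50 x 600 mm, top 26 mm above the bench, no pull). This point is on its axis, 17 mm above its underside; z up.
- driver_handle (a point): Stubby nut driver lying, 90 mm long: eight-sided red handle 26 mm thick, 55 mm long, then steel shaft and 15 mm socket; 80 g. Starts on the fixed dark magnetic strip along the rear lip (50 x 600 mm, top 26 mm above the bench, no pull). Point: handle's centre, 13 mm above the strip; y runs from handle to socket (handle -27.5 to 27.5 mm, socket end +62.5, driver's middle +17.5), z up.
- brass_bushing_mid (a point): Brass-coloured bushing: a flange 40 mm across and 8 mm high at the bottom, above it a barrel 31 mm across up to 22 mm, bore 22 mm; flange down. This point is at its centre, 11 mm above its underside; z up along its axis. 60 g. It starts on a fixed black rubber mat 160 x 240 mm, 3 mm thick, beside the caddy. 
- washer_mid (a point): Look-alike, to be left: smooth round galvanized washer 47 mm across, bore 28 mm, 5 mm thick, lying flat, no lugs. Starts on the fixed dark magnetic strip along the rear lip (50 x 600 mm, top 26 mm above the bench, no pull). This point is at its centre, half-way up.
- grey_bushing_mid (a point): Look-alike, to be left: grey plastic bushing: a flange 40 mm across and 8 mm high at the bottom, above it a barrel 31 mm across up to 22 mm, bore 22 mm; flange down. This point is at its centre, 11 mm above its underside; z up along its axis. 20 g. It starts on a fixed black rubber mat 160 x 240 mm, 3 mm thick, beside the caddy. 
- pocket_yellow_in (a point): Yellow plastic open pocket of the fixed caddy; point: centre of its inner floor, 10 mm above the bench. Inside 82 mm along its x, 118 mm along its y; walls 4 mm thick, 10 mm high above the inner floor; z up. The four pockets stand two by two, centres 93 mm (x) and 129 mm (y) apart; which colour is where changes.
- pocket_green_in (a point): Green plastic open pocket of the fixed caddy; point: centre of its inner floor, 10 mm above the bench. Inside 82 mm along its x, 118 mm along its y; walls 4 mm thick, 10 mm high above the inner floor; z up. The four pockets stand two by two, centres 93 mm (x) and 129 mm (y) apart; which colour is where changes.
- pocket_white_in (a point): White plastic open pocket of the fixed caddy; point: centre of its inner floor, 10 mm above the bench. Inside 82 mm along its x, 118 mm along its y; walls 4 mm thick, 10 mm high above the inner floor; z up. The four pockets stand two by two, centres 93 mm (x) and 129 mm (y) apart; which colour is where changes.
- pocket_blue_in (a point): Blue plastic open pocket of the fixed caddy; point: centre of its inner floor, 10 mm above the bench. Inside 82 mm along its x, 118 mm along its y; walls 4 mm thick, 10 mm high above the inner floor; z up. The four pockets stand two by two, centres 93 mm (x) and 129 mm (y) apart; which colour is where changes.
Mind the look-alikes: they are no part of the job. Leave any brown, pink or turquoise look-alike of the part that bears locknut_mid alone.

How it is judged:
By the outcome, as a careful person would: the job done as asked, in the order asked, and still so for the second after the job is handed in, with the robot touching nothing.
It also fails if it takes over 112 s, if anything falls off the work surface, if the arm or the gripper's body presses on something with over 40 N, if the wrist force passes 120 N, or if a joint passes its speed limit or range.

## Working session

There is one attempt and no reset: what is moved stays moved. The work goes in short steps, Python scripts to look and compute and a tool call to move; the robot and the scene stay as the last step left them, time stands still between calls to the robot, and variables do not carry over. Pictures are saved under pics/ and viewed, and the job is handed in when it is done.

Besides the shell and the picture viewer there is one more tool, called after "Request:" as name(argument=value, ...), one argument or row to a line, values as JSON. carry_out: Moves the arm, as the interface text tells. Its arguments: {"type":"object","properties":{"deltas":{"type":"array","items":{"type":"array","items":{"type":"array","items":{"type":"number"}}}}},"required":["deltas"]}

```bash
ls; mkdir -p pics
python3 - <<'E'
from cell import env, imaging
import cv2,numpy as np
print(env.get_obs())
for n in ("top","side"):
    c=imaging.read_camera(n); cv2.imwrite(f"pics/{n}0.png",c["color"]); np.savez(f"{n}0.npz",**c)
    R=cv2.Rodrigues(c["rvec"])[0]; print(n,c["mtx"],-R.T@np.ravel(c["tvec"]),R)
E
```

```text
pics
{'time_s': 0.0, 'q': array([ 1.20892196e+00,  3.59544705e-01,  1.51146198e+00,  1.27857800e-05,
        1.27251150e+00, -1.15104994e-01]), 'qd': array([-1.99283918e-04,  1.05611954e-03,  8.28043324e-05, -9.73405857e-04,
        8.60185196e-05,  6.55523766e-04]), 'tau': array([ 2.28152217e-03, -5.27632999e+01, -2.78622508e+01, -1.10160039e-05,
        1.34186901e-02,  4.01733473e-06]), 'ee_pos': array([146.30051068, 581.1131596 , 203.41876982]), 'tcp_rot': array([-3.86589909e-01, -3.11724423e+00,  2.93404059e-03]), 'ft_force': array([ 0.24244488, -0.22573649, -0.14384256]), 'moment': array([ 0.00554142, -0.01250119,  0.01757147]), 'width': 85.1872711649034}
top [[472.81400676   0.         312.32162948]
 [  0.         472.81400676 193.68443844]
 [  0.           0.           1.        ]] [ 218.40442686  -61.14897313 1140.7402736 ] [[ 0.0751426  -0.99717016  0.0022956 ]
 [-0.97445237 -0.07391892 -0.21208151]
 [ 0.21165104  0.0136994  -0.97724928]]
side [[476.91709494   0.         320.34955931]
 [  0.         476.91709494 197.14972823]
 [  0.           0.           1.        ]] [ 249.65814023 -842.01728919  789.59932405] [[ 0.96592344 -0.25861084 -0.010599  ]
 [-0.17790016 -0.63360723 -0.75292325]
 [ 0.18799851  0.72915178 -0.65802298]]
```

View pics/top0.png

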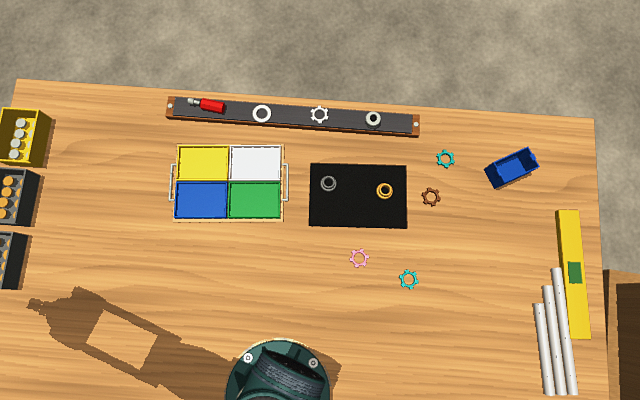

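View pics/side0.png

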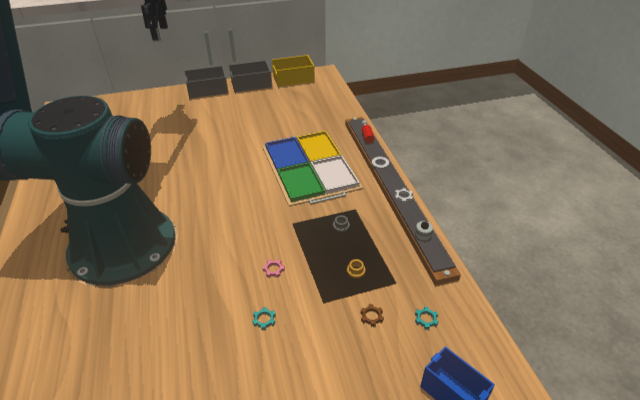

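The top view shows, on the strip, the red driver (205,104), a smooth ring (262,114), a lugged light-grey ring (319,114) and the punch (373,119). The mat holds a grey bushing (328,183) and a brass one (385,191). The caddy pockets are yellow (203,163), white (255,163), blue (200,200) and green (255,199). Coloured lugged rings at (446,159), (431,197), (359,258) and (408,279) are decoys. Next I'll enlarge the view and measure.

```bash
cat > h.py <<'E'
import numpy as np,cv2
def load(n): return dict(np.load(n))
def ray(c,u,v):
    R=cv2.Rodrigues(c["rvec"])[0]; o=-R.T@np.ravel(c["tvec"])
    p=cv2.undistortPoints(np.array([[[u,v]]],float),c["mtx"],None)[0,0]
    return o,R.T@np.array([p[0],p[1],1.])
def onz(c,u,v,z):
    o,d=ray(c,u,v); return o+d*(z-o[2])/d[2]
def cloud(c):
    r=c["range_z"]; v,u=np.mgrid[:r.shape[0],:r.shape[1]]
    K=c["mtx"]; P=np.stack([(u-K[0,2])/K[0,0]*r,(v-K[1,2])/K[1,1]*r,r],-1)
    R=cv2.Rodrigues(c["rvec"])[0]; W=(P-np.ravel(c["tvec"]))@R
    W[r==0]=np.nan; return W
def proj(c,p): return cv2.projectPoints(np.array([p],float),c["rvec"],c["tvec"],c["mtx"],None)[0].ravel()
E
python3 - <<'E'
from h import *
t=load("top0.npz");s=load("side0.npz")
a=cv2.resize(t["color"][85:145,160:425],None,fx=3,fy=3,interpolation=cv2.INTER_CUBIC)
b=cv2.resize(s["color"][110:290,330:470],None,fx=3,fy=3,interpolation=cv2.INTER_CUBIC)
b2=cv2.resize(t["color"][145:235,160:425],None,fx=3,fy=3,interpolation=cv2.INTER_CUBIC)
cv2.imwrite("pics/crop_a.png",np.vstack([a,b2])); cv2.imwrite("pics/crop_b.png",b)
W=cloud(t)
for n,u,v,z in [("ln",319,114,36),("wash",262,114,31),("punch",373,117,60),("drv",211,105,52),("brass",385,189,25),("grey",328,182,25),("Y",203,163,10),("W",255,163,10),("B",200,200,10),("G",255,199,10)]:
    print(n,onz(t,u,v,z).round(1),W[int(v),int(u)].round(1))
E
```

```text
ln [660.7 -47.   36. ] [665.  -46.8  25.2]
wash [651.9  94.7  31. ] [654.4  95.6  24.7]
punch [ 653.4 -178.4   60. ] [ 651.  -177.8   65.9]
drv [657.5 218.9  52. ] [657.  218.5  53.4]
brass [ 484.9 -220.1   25. ] [ 4.909e+02 -2.236e+02  1.000e-01]
grey [491.9 -81.3  25. ] [496.8 -81.6   4.7]
Y [520.5 231.   10. ] [521.2 231.7   7.3]
W [530.2 102.4  10. ] [529.5 102.   12.8]
B [426.9 226.7  10. ] [427.  226.8   9.3]
G [439.5  93.2  10. ] [440.1  93.6   6.8]
```

View pics/crop_a.png

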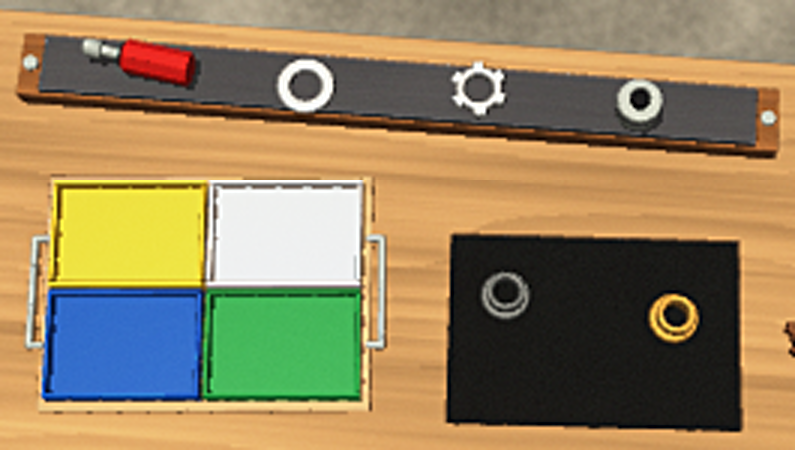

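View pics/crop_b.png

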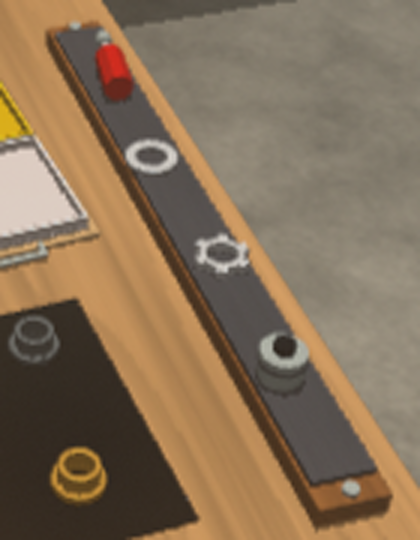

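The lugged light-grey ring at (319,114) is the locknut, with six lugs visible. The ring at (262,114) is smooth, so it's the washer. The gold bushing at (385,190) is brass and the one at (328,183) is grey plastic. Next are the precise measurements.

```bash
cat > m.py <<'E'
from h import *
def comp(m,near):
    n,l,st,c=cv2.connectedComponentsWithStats(m.astype(np.uint8),connectivity=8)
    best=None
    for i in range(1,n):
        if st[i,4]<8: continue
        d=np.hypot(*(c[i]-near))
        if best is None or d<best[0]: best=(d,i)
    return l==best[1],st[best[1]],c[best[1]]
E
python3 - <<'E'
from m import *
t=load("top0.npz");s=load("side0.npz")
def hsv(c): return cv2.cvtColor(c["color"],cv2.COLOR_BGR2HSV).astype(int)
for n,c,nut,br,pu,dr in [("top",t,(319,114),(385,190),(373,118),(212,105)),("side",s,(404,194),(356,268),(424,227),(368,132))]:
    h=hsv(c)
    m=(h[...,1]<50)&(h[...,2]>150)
    k,st,ce=comp(m,nut)
    # outer contour filled
    co=cv2.findContours(k.astype(np.uint8),cv2.RETR_EXTERNAL,cv2.CHAIN_APPROX_NONE)[0]; co=max(co,key=len)
    M=cv2.moments(co); ce=(M['m10']/M['m00'],M['m01']/M['m00'])
    print(n,"nut",st,ce,onz(c,*ce,36).round(1),onz(c,*ce,33).round(1))
    P=np.array([onz(c,*p,36)[:2] for p in co[:,0]])-onz(c,*ce,36)[:2]
    rr=np.hypot(*P.T); th=np.arctan2(P[:,1],P[:,0])
    print("  lug ang deg",np.degrees(np.angle(np.sum((rr-rr.mean())*np.exp(6j*th)))/6).round(1), "rmax",rr.max())
    m=(h[...,0]>10)&(h[...,0]<30)&(h[...,1]>120)&(h[...,2]>60)
    k,st,ce=comp(m,br); print(n,"brass",st,ce)
    co=cv2.findContours(k.astype(np.uint8),cv2.RETR_EXTERNAL,cv2.CHAIN_APPROX_NONE)[0]; co=max(co,key=len)
    M=cv2.moments(co); ce=(M['m10']/M['m00'],M['m01']/M['m00']); print("   sil",onz(c,*ce,12).round(1))
    m=(h[...,0]<8)|(h[...,0]>172); m&=(h[...,1]>150)&(h[...,2]>60)
    k,st,ce=comp(m,dr); print(n,"driver",st,ce,onz(c,*ce,39),"top",onz(c,*ce,45))
    v,u=np.nonzero(k); P=np.array([onz(c,a,b,42)[:2] for a,b in zip(u,v)]); w,V=np.linalg.eigh(np.cov(P.T)); print("  axis",V[:,1],np.sqrt(w),np.degrees(np.arctan2(V[1,1],V[0,1])))
    # handle pixel gray dumps
    for nm,q in (("punch",pu),):
        x,y=q; print(h[y-12:y+16,x-11:x+12,2])
    # pockets
    cols={"Y":(22,32,100,(203,163),(318,147)),"B":(105,125,100,(200,200),(286,152)),"G":(55,80,100,(255,199),(300,182))}
    for nm,(a,b,sm,pt,ps) in cols.items():
        m=(h[...,0]>=a)&(h[...,0]<=b)&(h[...,1]>sm)
        k,st,ce=comp(m,pt if n=="top" else ps); co=max(cv2.findContours(k.astype(np.uint8),cv2.RETR_EXTERNAL,cv2.CHAIN_APPROX_NONE)[0],key=len)
        r=cv2.minAreaRect(np.array([onz(c,*p,18)[:2] for p in co[:,0]],np.float32)); print(n,nm,st,r)
E
```

```text
top nut [311 106  17  17 119] (318.96425120772943, 113.92560386473428) [660.9 -46.9  36. ] [662.1 -46.8  33. ]
  lug ang deg 7.1 rmax 23.542217496869252
top brass [376 183  17  16 180] [383.84444444 190.72222222]
   sil [ 484.  -219.6   12. ]
top driver [200  98  25  16 278] [212.02158273 105.22661871] [662.38406824 219.62779208  39.        ] top [659.96618636 218.09870157  45.        ]
  axis [0.1959156  0.98062076] [ 8.37794084 17.89944732] 78.70178457353482
[[233 232 233 234 233 233 234 232 232 233 233 232 232 232 233 231 232 232
  231 231 232 232 232]
 [228 229 231 224 215 219 220 222 222 222 226 228 229 229 231 230 231 232
  231 231 230 230 231]
 [222 221 221 218 215 217 217 216 215 216 217 215 217 216 217 216 217 215
  218 218 222 219 223]
 [242 239 237 235 236 236 234 232 229 228 227 225 226 222 225 221 221 221
  221 219 220 221 220]
 [158 176 180 215 205 203 206 245 239 236 233 232 233 236 237 237 237 238
  237 238 236 232 231]
 [ 84  89  88 102  98  94  93 109 113 165 189 191 182 152 162 170 185 202
  200 196 198 244 243]
 [ 77  77  77  73  73  67  74 155 220 222 219 219 219
[... 5352 characters left out ...]
  87  87  85  85]
 [ 85 122  79  64  84  72  73  72  67  70  74  74  73  70  67  64  67  75
   86  86  87  86  85]
 [ 76 102 102  64  79  86  87  86  73  72  71  64  66  73  73  73  76  87
   85  86  87  87  85]
 [ 73  82 118  99  61  86  86  87  87  87  86  74  76  87  87  86  87  88
   86  86  86  87  86]]
side Y [297 131  44  31 826] ((520.8065795898438, 229.92556762695312), (91.9083023071289, 125.93028259277344), 3.6347997188568115)
side B [266 137  43  32 775] ((427.56866455078125, 221.88433837890625), (90.3024673461914, 123.01265716552734), 4.378300189971924)
side G [278 163  47  35 945] ((438.5328674316406, 96.0776138305664), (89.23470306396484, 127.19390106201172), 4.020069122314453)
```

```bash
cat > go.py <<'E'
import sys
from h import *
from scipy.spatial.transform import Rotation as Ro
from cell import env
def state():
    o=env.get_obs(); R=Ro.from_rotvec(o["tcp_rot"]); y=R.as_matrix()[:,1]
    print("t",round(o["time_s"],2),"pos",o["ee_pos"].round(1),"psi",np.degrees(np.arctan2(y[1],y[0])).round(1),"w",round(o["width"],1),"F",o["ft_force"].round(1),"q",o["q"].round(2),"tilt z",R.as_matrix()[:,2].round(3))
    return o,R
def goal(x,y,z,psi):
    o,R=state(); p=np.radians(psi)
    yy=np.array([np.cos(p),np.sin(p),0]); zz=np.array([0,0,-1.]); G=np.stack([np.cross(yy,zz),yy,zz],1)
    print("d",(R.inv().apply(np.array([x,y,z])-o["ee_pos"])).round(1),"rot",(R.inv()*Ro.from_matrix(G)).as_rotvec().round(3))
if __name__=="__main__": goal(*map(float,sys.argv[1:5]))
E
python3 - <<'E'
from m import *
t=load("top0.npz");s=load("side0.npz")
def tri(a,b):
    o1,d1=ray(t,*a);o2,d2=ray(s,*b)
    A=np.stack([d1,-d2],1); k=np.linalg.lstsq(A,o2-o1,rcond=None)[0]
    p,q=o1+k[0]*d1,o2+k[1]*d2; return (p+q)/2,np.linalg.norm(p-q)
print("stud top",onz(t,373,117,60),onz(s,424.5,225,60),tri((373,117),(424.5,225)))
print("annulus t",onz(t,372.9,118,52))
print("socket end t",onz(t,187.5,100.5,39), "handle ends", onz(t,224.5,107.5,45),onz(t,200.5,103,45))
for n,u in (("b",(384.5,189.0)),): print(onz(t,*u,25))
E
python3 go.py 661.5 -47.5 150 97
```

```text
stud top [ 653.35510301 -178.42735438   60.        ] [ 652.16284835 -183.51312966   60.        ] (array([ 655.16119426, -178.93685918,   54.97669172]), np.float64(0.4036926606459204))
annulus t [ 653.96829073 -179.17623444   52.        ]
socket end t [670.21189744 281.96790558  39.        ] handle ends [656.36195355 186.68925878  45.        ] [663.63515665 247.19892238  45.        ]
[ 484.83732891 -218.86528085   25.        ]
t 0.1 pos [146.3 581.2 203.5] psi 75.9 w 85.3 F [ 0.2  0.1 -0.8] q [ 1.21  0.36  1.51  0.    1.27 -0.12] tilt z [-0.001 -0.002 -1.   ]
d [-653.2 -483.7   54.2] rot [-0.002 -0.001 -0.369]
```

Request:
carry_out(
  deltas=[
    [[100, -653, -484, 50, 0, 0, -0.369], [100, -653, -484, 50, 0, 0, -0.369], [100, -653, -484, 50, 0, 0, -0.369], [100, -653, -484, 50, 0, 0, -0.369], [100, -653, -484, 50, 0, 0, -0.369], [100, -653, -484, 50, 0, 0, -0.369], [100, -653, -484, 50, 0, 0, -0.369], [100, -653, -484, 50, 0, 0, -0.369]],
  ],
)

```text
time_s: 0.9
ee_pos: [397.8, 274.2, 179.8]
tcp_rot: [0.192, -3.136, 0.0]
ft_force: [0.6, 1.6, 0.1]
width: 85.4
```

```bash
python3 go.py 661.5 -47.5 150 97
```

```text
t 0.9 pos [397.8 274.2 179.8] psi 97.0 w 85.4 F [0.6 1.6 0.1] q [ 0.46  0.22  1.79  0.    1.14 -1.23] tilt z [-0. -0. -1.]
d [-222.4 -351.5   29.7] rot [-0. -0.  0.]
```

Request:
carry_out(
  deltas=[
    [[80, -220, -345, 30, 0, 0, 0], [80, -220, -345, 30, 0, 0, 0], [80, -220, -345, 30, 0, 0, 0], [80, -220, -345, 30, 0, 0, 0], [80, -220, -345, 30, 0, 0, 0], [80, -220, -345, 30, 0, 0, 0], [80, -220, -345, 30, 0, 0, 0], [80, -220, -345, 30, 0, 0, 0]],
  ],
)

```text
time_s: 1.7
ee_pos: [651.7, -33.5, 150.1]
tcp_rot: [0.191, -3.135, -0.0]
ft_force: [0.5, 0.8, -0.0]
width: 68.6
```

```bash
python3 go.py 661.5 -47.5 150 97
```

```text
t 1.7 pos [651.7 -33.5 150.1] psi 97.0 w 68.6 F [ 0.5  0.8 -0. ] q [-0.16  0.48  1.45  0.    1.21 -1.85] tilt z [-0.001  0.    -1.   ]
d [ -8.  -15.1   0.1] rot [ 0.    -0.001 -0.   ]
```

Request:
carry_out(
  deltas=[
    [[80, -8, -15, 0, 0, 0, 0], [80, -8, -15, 0, 0, 0, 0], [80, -8, -15, 50, 0, 0, 0], [80, -8, -15, 80, 0, 0, 0], [80, -8, -15, 80, 0, 0, 0], [80, -8, -15, 80, 0, 0, 0], [80, -8, -15, 80, 0, 0, 0], [80, -8, -15, 80, 0, 0, 0]],
  ],
)

```text
time_s: 2.5
ee_pos: [662.3, -45.4, 73.1]
tcp_rot: [-0.192, 3.132, -0.001]
ft_force: [-0.5, 0.2, 0.1]
width: 68.1
```

```bash
python3 go.py 661.5 -47.5 26.5 97
python3 - <<'E'
from cell import imaging
import cv2,numpy as np
c=imaging.read_camera("side");np.savez("side1.npz",**c); d=imaging.read_camera("top")["color"]
a=cv2.resize(c["color"][100:250,320:480],(800//2,375),interpolation=cv2.INTER_CUBIC)
b=cv2.resize(d[60:170,250:390],(400,375),interpolation=cv2.INTER_CUBIC)
cv2.imwrite("pics/p1.png",np.hstack([a,b]))
E
```

```text
t 2.5 pos [662.3 -45.4  73.1] psi 97.0 w 68.1 F [-0.5  0.2  0.1] q [-0.17  0.57  1.5  -0.    1.07 -1.87] tilt z [ 0.004 -0.001 -1.   ]
d [ 1.2 -1.9 46.6] rot [-0.001  0.004  0.001]
```

View pics/p1.png

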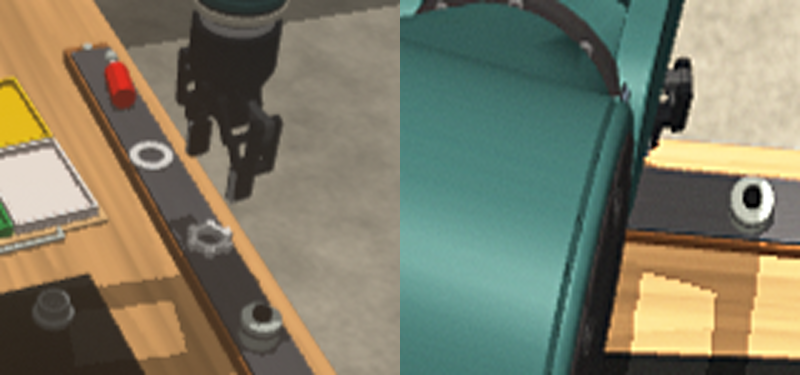

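```bash
python3 - <<'E'
from h import *
s=load("side1.npz"); print(proj(s,[662.3,-45.4,80]),proj(s,[662.3-4,-45.4+34,80]),proj(s,[662.3+4,-45.4-34,80]))
E
python3 go.py 661.5 -47.5 26.5 97
```

```text
[405.14456066 178.55483001] [398.11962182 170.3003907 ] [412.4761733  187.16961697]
t 2.6 pos [661.9 -45.6  72.5] psi 97.0 w 68.1 F [-0.4 -0.3 -0.2] q [-0.17  0.58  1.5  -0.    1.07 -1.87] tilt z [ 0.003 -0.001 -1.   ]
d [ 0.8 -1.8 46. ] rot [-0.001  0.003  0.   ]
```

Run:
```python
from h import *
s=load("side1.npz")
cv2.imwrite("pics/p2.png",cv2.resize(s["color"][110:210,370:450],(640,600)[0:1]+(600,) if 0 else (480,600),interpolation=cv2.INTER_NEAREST))
W=cloud(s)
for v in range(150,192,2):
    print(v,[tuple(W[v,u].round().astype(int)) if np.isfinite(W[v,u,0]) else None for u in (398,400,402,412,414,416)])
```

```text
150 [(np.int64(650), np.int64(-14), np.int64(143)), (np.int64(656), np.int64(-14), np.int64(142)), (np.int64(661), np.int64(-12), np.int64(140)), (np.int64(655), np.int64(-73), np.int64(183)), (np.int64(658), np.int64(-77), np.int64(185)), (np.int64(664), np.int64(-75), np.int64(182))]
152 [(np.int64(652), np.int64(-12), np.int64(136)), (np.int64(657), np.int64(-13), np.int64(135)), (np.int64(662), np.int64(-12), np.int64(134)), (np.int64(652), np.int64(-79), np.int64(182)), (np.int64(1286), np.int64(1098), np.int64(-758)), (np.int64(1290), np.int64(1082), np.int64(-747))]
154 [(np.int64(653), np.int64(-12), np.int64(130)), (np.int64(657), np.int64(-13), np.int64(130)), (np.int64(662), np.int64(-13), np.int64(129)), (np.int64(651), np.int64(-83), np.int64(180)), (np.int64(660), np.int64(-75), np.int64(172)), (np.int64(663), np.int64(-79), np.int64(175))]
156 [(np.int64(652), np.int64(-14), np.int64(125)), (np.int64(658), np.int64(-12), np.int64(123)), (np.int64(664), np.int64(-10), np.int64(120)), (np.int64(652), np.int64(-83), np.int64(174)), (np.int64(656), np.int64(-85), np.int64(
[... 4186 characters left out ...]
(np.int64(714), np.int64(11), np.int64(0)), (np.int64(1164), np.int64(817), np.int64(-748)), (np.int64(1176), np.int64(819), np.int64(-752))]
188 [(np.int64(662), np.int64(-14), np.int64(26)), (np.int64(667), np.int64(-16), np.int64(26)), (np.int64(673), np.int64(-14), np.int64(23)), (np.int64(710), np.int64(3), np.int64(1)), (np.int64(718), np.int64(7), np.int64(-4)), (np.int64(1169), np.int64(804), np.int64(-752))]
190 [(np.int64(660), np.int64(-20), np.int64(24)), (np.int64(660), np.int64(-31), np.int64(33)), (np.int64(664), np.int64(-35), np.int64(36)), (np.int64(710), np.int64(0), np.int64(-3)), (np.int64(712), np.int64(-6), np.int64(1)), (np.int64(1160), np.int64(785), np.int64(-748))]
```

View pics/p2.png

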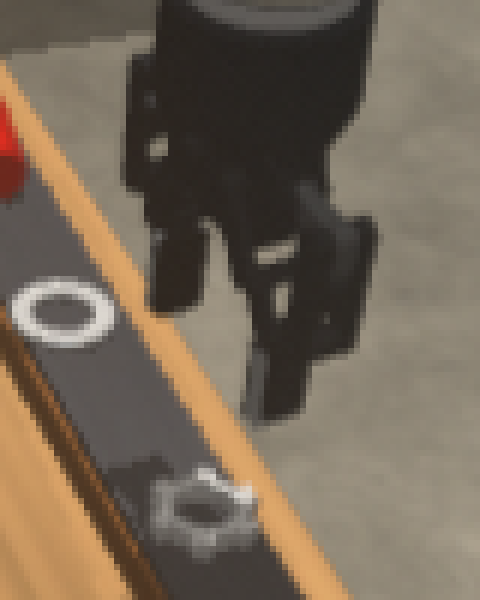

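Run:
```python
from h import *
from go import state
from cell import imaging
state()
c=imaging.read_camera("side"); W=cloud(c)
cv2.imwrite("pics/p3.png",cv2.resize(c["color"][110:210,370:450],(480,600),interpolation=cv2.INTER_NEAREST))
m=(W[...,2]>60)&(W[...,2]<180)&(abs(W[...,0]-660)<40)&(abs(W[...,1]+46)<60)
P=W[m]; print(len(P)); 
for lo in range(60,180,10):
    k=P[(P[:,2]>=lo)&(P[:,2]<lo+10)]; print(lo,len(k),k.min(0).round() if len(k) else "",k.max(0).round() if len(k) else "")
state()
```

```text
t 2.6 pos [661.9 -45.6  72.5] psi 97.0 w 68.1 F [-0.4 -0.3 -0.2] q [-0.17  0.58  1.5  -0.    1.07 -1.87] tilt z [ 0.003 -0.001 -1.   ]
507
60 0  
70 0  
80 0  
90 0  
100 18 [646. -89. 105.] [670.  -9. 109.]
110 64 [645. -95. 110.] [674.  -4. 120.]
120 64 [644. -97. 120.] [673.  -9. 130.]
130 77 [644. -97. 130.] [674.  -6. 140.]
140 48 [642. -96. 140.] [667.  -5. 150.]
150 63 [ 641. -106.  150.] [673.  12. 160.]
160 73 [ 641. -106.  160.] [677.  14. 170.]
170 100 [ 639. -106.  170.] [676.  13. 180.]
t 2.65 pos [661.6 -45.6  72.2] psi 97.0 w 68.6 F [-1.1 -0.3 -0.1] q [-0.17  0.58  1.5  -0.    1.07 -1.87] tilt z [ 0.002 -0.    -1.   ]
```

View pics/p3.png

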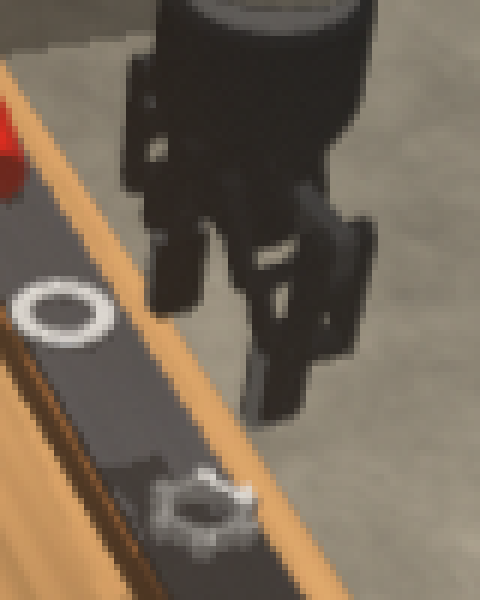

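The fingertips show about 33 mm above the reported TCP, when I expected about 7 mm. I'll shut the gripper in the air and check again before descending.

Request:
carry_out(
  deltas=[
    [[0, 0, 0, 0, 0, 0, 0], [0, 0, 0, 0, 0, 0, 0], [0, 0, 0, 0, 0, 0, 0], [0, 0, 0, 0, 0, 0, 0], [0, 0, 0, 0, 0, 0, 0], [0, 0, 0, 0, 0, 0, 0], [0, 0, 0, 0, 0, 0, 0], [0, 0, 0, 0, 0, 0, 0]],
  ],
)

```text
time_s: 3.45
ee_pos: [660.8, -45.6, 70.7]
tcp_rot: [0.192, -3.136, 0.0]
ft_force: [-0.3, 0.6, 0.2]
width: 0.1
```

```bash
cat > tip.py <<'E'
from h import *
from go import state
from cell import imaging
import sys
def tips():
    o,_=state(); p=o["ee_pos"]
    c=imaging.read_camera("side"); W=cloud(c)
    u,v=proj(c,p).astype(int); print("tcp px",u,v)
    u=min(max(u,50),590);v=min(max(v,50),350)
    cv2.imwrite(f"pics/{sys.argv[1]}.png",cv2.resize(c["color"][max(v-60,0):v+40,u-50:u+50],(600,600),interpolation=cv2.INTER_NEAREST))
    m=(W[...,2]>p[2]-5)&(W[...,2]<p[2]+110)&(abs(W[...,0]-p[0])<30)&(abs(W[...,1]-p[1])<60)
    P=W[m]
    for lo in np.arange(p[2]-5,p[2]+70,7):
        k=P[(P[:,2]>=lo)&(P[:,2]<lo+7)]; print(lo.round(),len(k),k.min(0).round() if len(k) else "",k.max(0).round() if len(k) else "")
tips()
E
python3 tip.py p4
```

```text
t 3.45 pos [660.8 -45.6  70.7] psi 97.0 w 0.1 F [-0.3  0.6  0.2] q [-0.17  0.58  1.5  -0.    1.07 -1.87] tilt z [-0. -0. -1.]
tcp px 404 181
66.0 0  
73.0 0  
80.0 0  
87.0 0  
94.0 8 [649. -56.  96.] [669. -40. 100.]
101.0 17 [649. -61. 102.] [669. -44. 107.]
108.0 30 [648. -63. 108.] [667. -42. 114.]
115.0 24 [649. -63. 115.] [665. -35. 122.]
122.0 30 [648. -63. 122.] [668. -35. 129.]
129.0 21 [648. -63. 129.] [666. -34. 135.]
136.0 22 [645. -75. 137.] [671. -21. 143.]
```

View pics/p4.png

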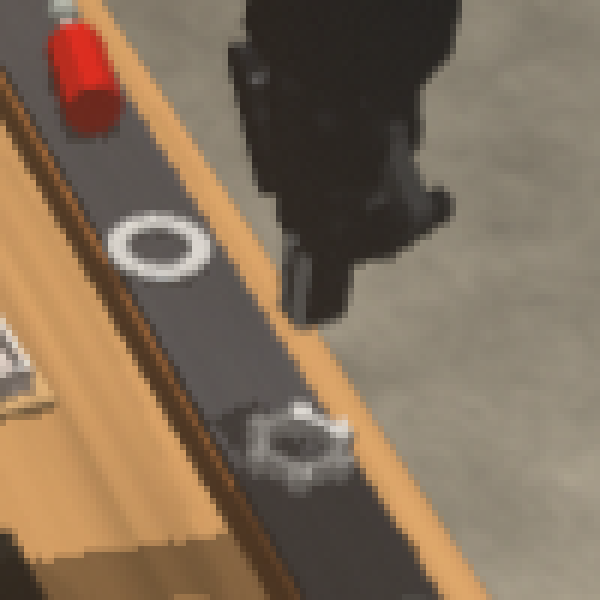

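Even shut, the tips are about 25 mm above the reported TCP, while x and y agree. So I'll descend to the nominal height first, then go down in small steps watching the force.

Request:
carry_out(
  deltas=[
    [[75, 0, -2, 0, 0, 0, 0], [75, 0, -2, 0, 0, 0, 0], [75, 0, -2, 0, 0, 0, 0], [75, 0, -2, 10, 0, 0, 0], [75, 0, -2, 20, 0, 0, 0], [75, 0, -2, 30, 0, 0, 0], [75, 0, -2, 42, 0, 0, 0], [75, 0, -2, 42, 0, 0, 0]],
  ],
)

```text
time_s: 4.3
ee_pos: [659.1, -47.2, 26.1]
tcp_rot: [0.192, -3.132, -0.001]
ft_force: [-0.5, 0.5, -0.5]
width: 64.0
```

```bash
python3 tip.py p5
```

```text
t 4.3 pos [659.1 -47.2  26.1] psi 97.0 w 64.0 F [-0.5  0.5 -0.5] q [-0.18  0.63  1.53 -0.    0.99 -1.87] tilt z [-0.004  0.001 -1.   ]
tcp px 401 196
21.0 529 [ 632. -107.   21.] [685.  13.  28.]
28.0 93 [638. -91.  28.] [678.  -1.  35.]
35.0 24 [638. -73.  35.] [672. -33.  38.]
42.0 0  
49.0 0  
56.0 18 [645. -89.  57.] [670. -14.  63.]
63.0 40 [642. -95.  63.] [670.  -5.  70.]
70.0 44 [643. -95.  70.] [670.  -5.  77.]
77.0 45 [644. -96.  77.] [669. -13.  84.]
84.0 44 [642. -97.  84.] [671. -15.  91.]
91.0 40 [642. -97.  92.] [666.  -8.  98.]
```

View pics/p5.png

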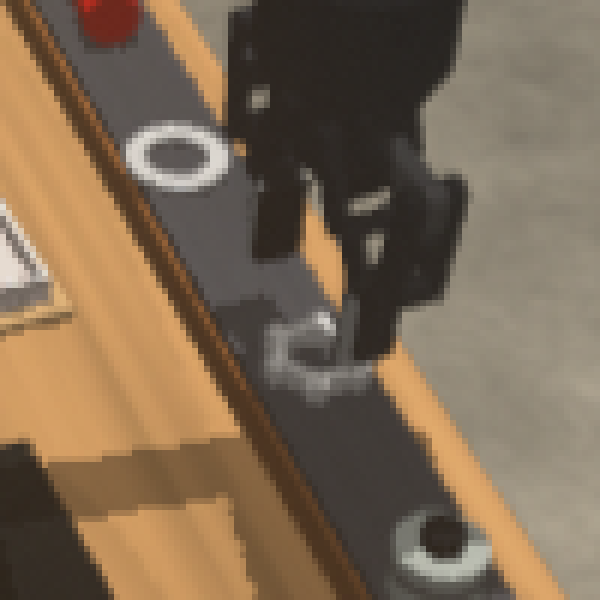

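Request:
carry_out(
  deltas=[
    [[75, -2, 0, 0, 0, 0, 0], [75, -2, 0, 4, 0, 0, 0], [75, -2, 0, 8, 0, 0, 0], [75, -2, 0, 12, 0, 0, 0], [75, -2, 0, 16, 0, 0, 0], [75, -2, 0, 18, 0, 0, 0], [75, -2, 0, 18, 0, 0, 0], [75, -2, 0, 18, 0, 0, 0]],
  ],
)

```text
time_s: 5.15
ee_pos: [663.0, -47.4, 10.7]
tcp_rot: [0.192, -3.136, 0.0]
ft_force: [0.8, -0.3, -0.1]
width: 64.0
```

```bash
python3 tip.py p6
```

```text
t 5.15 pos [663.  -47.4  10.7] psi 97.0 w 64.0 F [ 0.8 -0.3 -0.1] q [-0.18  0.65  1.53 -0.    0.96 -1.87] tilt z [-0. -0. -1.]
tcp px 402 200
6.0 5 [633. -71.   7.] [634. -19.  13.]
13.0 43 [ 633. -101.   13.] [662.  13.  20.]
20.0 477 [ 633. -107.   20.] [685.  12.  27.]
27.0 94 [ 635. -104.   27.] [681.   8.  34.]
34.0 55 [640. -73.  34.] [677. -13.  40.]
41.0 21 [648. -91.  42.] [669. -13.  48.]
48.0 33 [647. -95.  48.] [672. -14.  55.]
55.0 43 [647. -97.  55.] [675.  -4.  62.]
62.0 45 [646. -96.  62.] [674. -15.  68.]
69.0 39 [647. -96.  69.] [673. -12.  76.]
76.0 35 [648. -97.  76.] [669. -12.  83.]
```

View pics/p6.png

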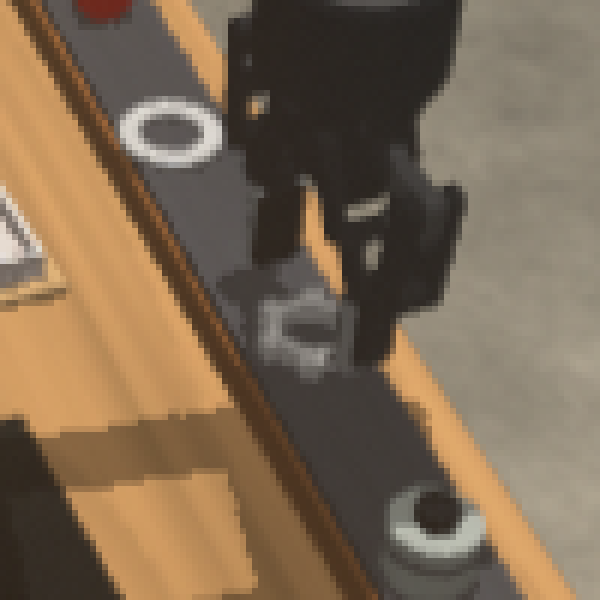

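Request:
carry_out(
  deltas=[
    [[75, 1, 0, 2, 0, 0, 0], [75, 1, 0, 4, 0, 0, 0], [75, 1, 0, 6, 0, 0, 0], [75, 1, 0, 7, 0, 0, 0], [75, 1, 0, 7, 0, 0, 0], [75, 1, 0, 7, 0, 0, 0], [75, 1, 0, 7, 0, 0, 0], [75, 1, 0, 7, 0, 0, 0]],
  ],
)

```text
time_s: 6.0
ee_pos: [662.0, -47.5, 3.8]
tcp_rot: [-0.192, 3.136, -0.0]
ft_force: [0.5, 0.7, 0.2]
width: 63.7
```

```bash
python3 tip.py p7
```

```text
t 6.0 pos [662.  -47.5   3.8] psi 97.0 w 63.7 F [0.5 0.7 0.2] q [-0.18  0.66  1.54 -0.    0.94 -1.87] tilt z [ 0. -0. -1.]
tcp px 402 203
-1.0 18 [ 632. -107.   -1.] [634.   8.   5.]
6.0 19 [ 632. -105.    7.] [634.  11.  12.]
13.0 60 [ 632. -106.   13.] [644.  11.  20.]
20.0 444 [ 632. -107.   20.] [685.  12.  27.]
27.0 97 [ 633. -106.   27.] [683.  11.  34.]
34.0 62 [642. -90.  34.] [676. -12.  40.]
41.0 35 [646. -95.  41.] [673. -13.  48.]
48.0 44 [647. -97.  48.] [672. -12.  55.]
55.0 42 [646. -96.  55.] [672. -12.  62.]
62.0 42 [645. -96.  62.] [673.  -5.  69.]
69.0 34 [644. -94.  69.] [667.  -8.  75.]
```

View pics/p7.png

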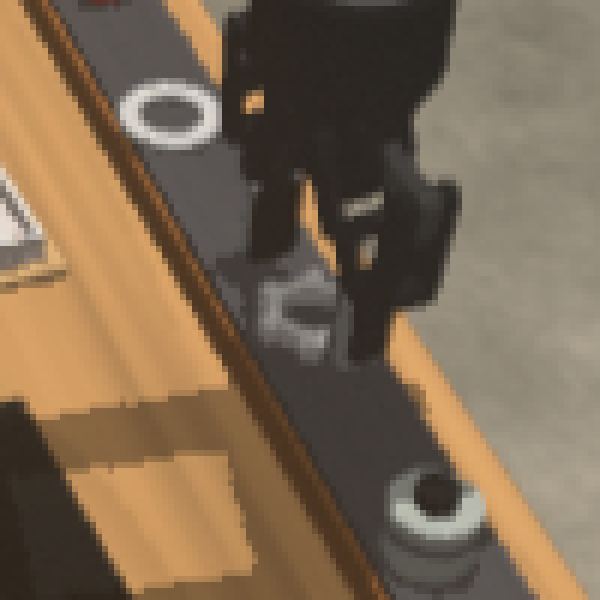

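Request:
carry_out(
  deltas=[
    [[75, 0, 0, 2, 0, 0, 0], [75, 0, 0, 2, 0, 0, 0], [0, 0, 0, 2, 0, 0, 0], [0, 0, 0, 2, 0, 0, 0], [0, 0, 0, 2, 0, 0, 0], [0, 0, 0, 2, 0, 0, 0], [0, 0, 0, 2, 0, 0, 0], [0, 0, 0, 2, 0, 0, 0]],
  ],
)

```text
time_s: 6.85
ee_pos: [662.0, -47.5, 2.5]
tcp_rot: [-0.192, 3.136, -0.0]
ft_force: [-2.1, -0.1, 6.1]
width: 39.1
```

```bash
python3 tip.py p8
```

```text
t 6.85 pos [662.  -47.5   2.5] psi 97.0 w 39.1 F [-2.1 -0.1  6.1] q [-0.18  0.66  1.54 -0.    0.94 -1.87] tilt z [ 0. -0. -1.]
tcp px 402 203
-2.0 20 [ 632. -102.   -2.] [633.   7.   3.]
5.0 30 [ 632. -106.    5.] [634.   9.  11.]
12.0 50 [ 632. -103.   12.] [637.  10.  19.]
19.0 346 [ 632. -107.   19.] [685.  12.  26.]
26.0 146 [ 633. -107.   26.] [683.  12.  32.]
33.0 71 [639. -81.  33.] [670. -27.  39.]
40.0 42 [647. -83.  40.] [672. -26.  46.]
47.0 46 [647. -84.  47.] [671. -14.  53.]
54.0 39 [647. -83.  54.] [672. -16.  60.]
61.0 31 [647. -83.  61.] [665. -25.  67.]
68.0 26 [645. -83.  68.] [664.  -8.  74.]
```

View pics/p8.png

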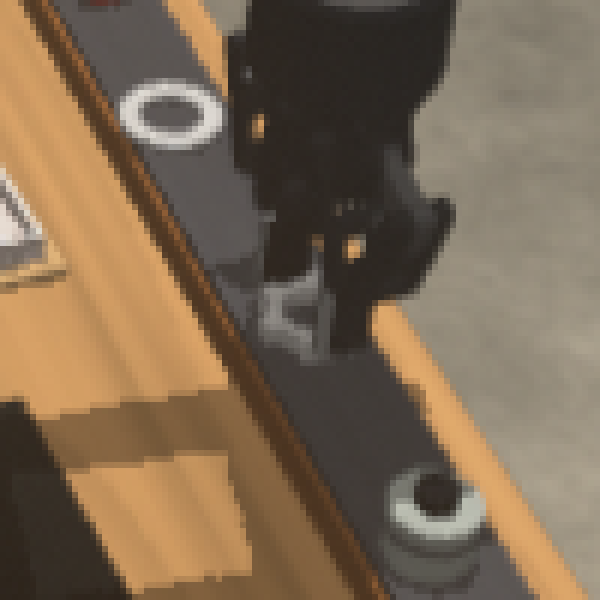

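Request:
carry_out(
  deltas=[
    [[0, 0, 0, 0, 0, 0, 0], [0, 0, 0, 0, 0, 0, 0], [0, 0, 0, 0, 0, 0, 0], [0, 0, 0, 0, 0, 0, 0], [0, 0, 0, -5, 0, 0, 0], [0, 0, 0, -10, 0, 0, 0], [0, 0, 0, -20, 0, 0, 0], [0, 0, 0, -30, 0, 0, 0]],
  ],
)

```text
time_s: 7.7
ee_pos: [662.1, -47.5, 32.5]
tcp_rot: [0.192, -3.136, 0.0]
ft_force: [-0.1, 0.0, -0.9]
width: 38.8
```

```bash
python3 tip.py p9
```

```text
t 7.7 pos [662.1 -47.5  32.5] psi 97.0 w 38.8 F [-0.1  0.  -0.9] q [-0.18  0.62  1.52 -0.    1.   -1.87] tilt z [-0. -0. -1.]
tcp px 403 194
28.0 14 [ 639. -104.   28.] [672. -15.  28.]
35.0 0  
42.0 0  
49.0 3 [640. -49.  55.] [666. -35.  55.]
56.0 48 [640. -76.  56.] [671. -27.  62.]
63.0 81 [639. -80.  63.] [672. -27.  69.]
70.0 43 [647. -84.  70.] [671. -25.  76.]
77.0 42 [646. -83.  77.] [671. -17.  83.]
84.0 49 [648. -85.  84.] [671. -26.  90.]
91.0 29 [648. -84.  91.] [665. -25.  97.]
98.0 31 [645. -94.  98.] [665.  -6. 104.]
```

View pics/p9.png

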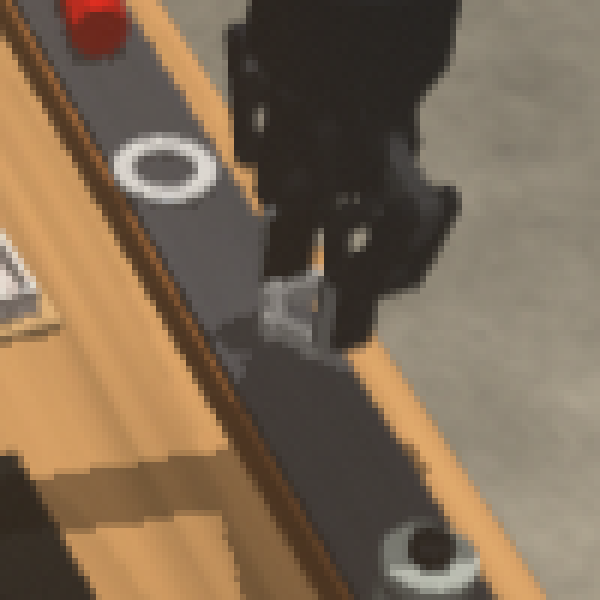

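The nut is lifted; its underside is about 23.5 mm above the reported TCP. Carrying it to the yellow pocket.

```bash
python3 go.py 520.5 231 70 97
```

```text
t 7.75 pos [663.5 -47.7  34.5] psi 97.0 w 38.9 F [0.7 0.1 0.9] q [-0.18  0.62  1.52 -0.    1.   -1.87] tilt z [ 0.003 -0.001 -1.   ]
d [107.8 294.  -36.1] rot [-0.001  0.003  0.   ]
```

Request:
carry_out(
  deltas=[
    [[0, 0, 0, -36, 0, 0, 0], [0, 15, 40, -36, 0, 0, 0], [0, 108, 294, -36, 0, 0, 0], [0, 108, 294, -36, 0, 0, 0], [0, 108, 294, -36, 0, 0, 0], [0, 108, 294, -36, 0, 0, 0], [0, 108, 294, -36, 0, 0, 0], [0, 108, 294, -36, 0, 0, 0]],
  ],
)

```text
time_s: 8.55
ee_pos: [516.5, 234.5, 68.3]
tcp_rot: [0.196, -3.135, -0.001]
ft_force: [1.2, -0.4, -0.8]
width: 38.6
```

```bash
python3 go.py 520.5 231 -13 97
```

```text
t 8.55 pos [516.5 234.5  68.3] psi 97.1 w 38.6 F [ 1.2 -0.4 -0.8] q [ 0.3   0.47  1.72  0.    0.95 -1.39] tilt z [-0.001  0.001 -1.   ]
d [-3.6 -4.1 81.3] rot [ 0.001 -0.001  0.003]
```

Request:
carry_out(
  deltas=[
    [[0, -2, -2, 0, 0, 0, 0], [0, -2, -2, 30, 0, 0, 0], [0, -2, -2, 55, 0, 0, 0], [0, -2, -2, 68, 0, 0, 0], [0, -2, -2, 70, 0, 0, 0], [0, -2, -2, 70, 0, 0, 0], [0, -2, -2, 70, 0, 0, 0], [0, -2, -2, 70, 0, 0, 0]],
  ],
)

```text
time_s: 9.35
ee_pos: [522.3, 229.6, -1.2]
tcp_rot: [-0.191, 3.134, 0.001]
ft_force: [0.5, -0.1, -0.8]
width: 38.4
```

```bash
python3 go.py 520.5 231 -13 97; python3 tip.py p10
```

```text
t 9.35 pos [522.3 229.6  -1.2] psi 97.0 w 38.4 F [ 0.5 -0.1 -0.8] q [ 0.29  0.57  1.76 -0.    0.8  -1.4 ] tilt z [ 0.002  0.    -1.   ]
d [ 1.6  1.7 11.8] rot [ 0.     0.002 -0.   ]
t 9.35 pos [522.3 229.6  -1.2] psi 97.0 w 38.4 F [ 0.5 -0.1 -0.8] q [ 0.29  0.57  1.76 -0.    0.8  -1.4 ] tilt z [ 0.002  0.    -1.   ]
tcp px 318 150
-6.0 0  
1.0 109 [493. 184.   4.] [552. 289.   8.]
8.0 177 [492. 170.   8.] [552. 289.  15.]
15.0 24 [494. 170.  15.] [551. 290.  22.]
22.0 30 [499. 200.  22.] [545. 242.  29.]
29.0 47 [500. 194.  29.] [543. 250.  36.]
36.0 27 [508. 192.  36.] [535. 249.  43.]
43.0 28 [508. 194.  43.] [535. 256.  50.]
50.0 34 [507. 192.  50.] [534. 254.  57.]
57.0 25 [508. 193.  57.] [530. 253.  64.]
64.0 10 [505. 194.  66.] [530. 257.  71.]
```

View pics/p10.png

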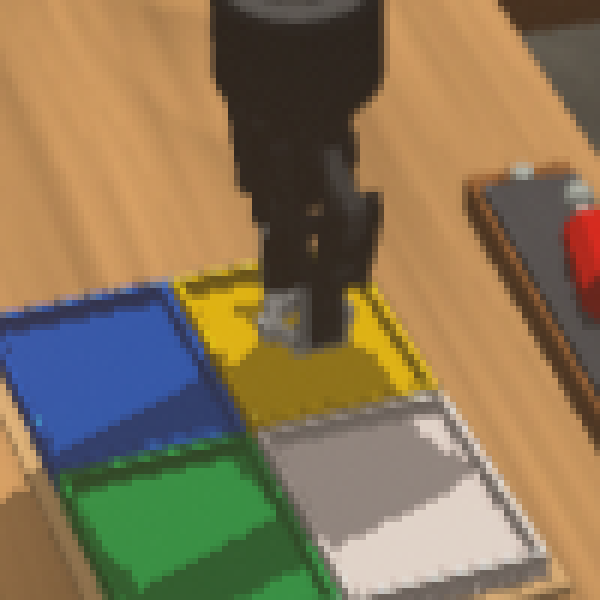

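Request:
carry_out(
  deltas=[
    [[0, 0, 0, 4, 0, 0, 0], [0, 0, 0, 8, 0, 0, 0], [0, 0, 0, 10, 0, 0, 0], [0, 0, 0, 11, 0, 0, 0], [0, 0, 0, 11, 0, 0, 0], [0, 0, 0, 11, 0, 0, 0], [0, 0, 0, 11, 0, 0, 0], [0, 0, 0, 11, 0, 0, 0]],
  ],
)

```text
time_s: 10.2
ee_pos: [521.3, 229.5, -13.3]
tcp_rot: [-0.192, 3.136, -0.0]
ft_force: [-0.0, -0.7, 0.1]
width: 38.7
```

```bash
python3 go.py 520.5 231 -13 97
```

```text
t 10.2 pos [521.3 229.5 -13.3] psi 97.0 w 38.7 F [-0.  -0.7  0.1] q [ 0.29  0.59  1.77 -0.    0.78 -1.4 ] tilt z [ 0. -0. -1.]
d [ 0.6  1.6 -0.3] rot [-0.  0.  0.]
```

Request:
carry_out(
  deltas=[
    [[0, 0, 0, 0.5, 0, 0, 0], [65, 0, 0, 0.5, 0, 0, 0], [65, 0, 0, 0.5, 0, 0, 0], [65, 0, 0, 0.5, 0, 0, 0], [65, 0, 0, 0.5, 0, 0, 0], [65, 0, 0, -10, 0, 0, 0], [65, 0, 0, -40, 0, 0, 0], [65, 0, 0, -80, 0, 0, 0]],
  ],
)

```text
time_s: 11.0
ee_pos: [519.5, 228.9, 66.6]
tcp_rot: [0.192, -3.132, 0.002]
ft_force: [1.1, -0.4, -0.5]
width: 55.3
```

```bash
python3 tip.py p11; python3 go.py 484.5 -220 70 97
```

```text
t 11.0 pos [519.5 228.9  66.6] psi 97.0 w 55.3 F [ 1.1 -0.4 -0.5] q [ 0.29  0.47  1.72 -0.    0.95 -1.4 ] tilt z [-0.004 -0.001 -1.   ]
tcp px 317 130
62.0 0  
69.0 0  
76.0 0  
83.0 0  
90.0 5 [509. 196.  95.] [525. 257.  97.]
97.0 23 [505. 189.  97.] [532. 259. 103.]
104.0 41 [504. 186. 104.] [531. 259. 110.]
111.0 33 [505. 182. 111.] [530. 260. 117.]
118.0 42 [504. 182. 118.] [531. 258. 124.]
125.0 29 [505. 185. 125.] [531. 258. 131.]
132.0 19 [504. 184. 132.] [524. 265. 138.]
t 11.05 pos [524.3 230.5  73.8] psi 97.0 w 55.6 F [0.4 0.4 4.7] q [ 0.29  0.46  1.71 -0.    0.96 -1.4 ] tilt z [ 0.007  0.002 -1.   ]
d [  94.6 -442.3    2.6] rot [0.001 0.007 0.   ]
```

View pics/p11.png

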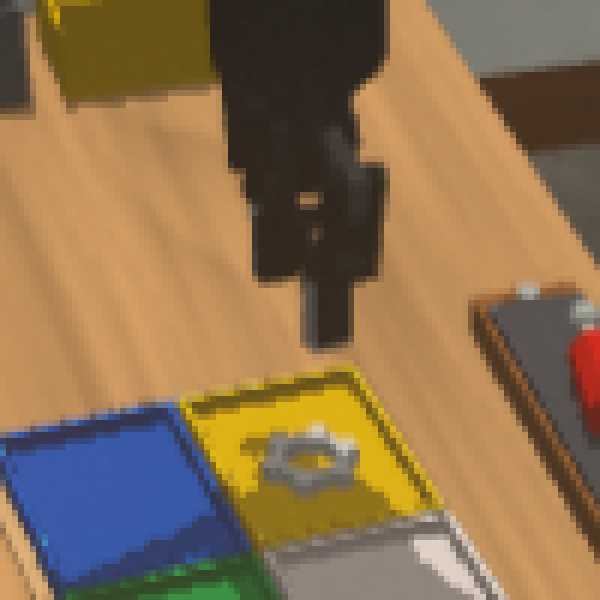

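The nut lies flat in the yellow pocket. Next is the brass bushing.

Request:
carry_out(
  deltas=[
    [[65, 94, -440, 0, 0, 0, 0], [65, 94, -440, 0, 0, 0, 0], [65, 94, -440, 0, 0, 0, 0], [65, 94, -440, 0, 0, 0, 0], [65, 94, -440, 0, 0, 0, 0], [65, 94, -440, 0, 0, 0, 0], [65, 94, -440, 0, 0, 0, 0], [65, 94, -440, 0, 0, 0, 0]],
  ],
)

```text
time_s: 11.85
ee_pos: [485.8, -171.2, 67.6]
tcp_rot: [-0.192, 3.135, -0.001]
ft_force: [1.0, -0.7, 0.1]
width: 55.2
```

```bash
python3 go.py 484.5 -220 70 97
```

```text
t 11.85 pos [ 485.8 -171.2   67.6] psi 97.0 w 55.2 F [ 1.  -0.7  0.1] q [-0.47  0.41  1.84 -0.    0.89 -2.17] tilt z [ 0.001 -0.001 -1.   ]
d [  7.2 -48.3  -2.4] rot [-0.001  0.001 -0.   ]
```

Request:
carry_out(
  deltas=[
    [[65, 7, -48, 0, 0, 0, 0], [65, 7, -48, 0, 0, 0, 0], [65, 7, -48, 0, 0, 0, 0], [65, 7, -48, 20, 0, 0, 0], [65, 7, -48, 35, 0, 0, 0], [65, 7, -48, 35, 0, 0, 0], [65, 7, -48, 35, 0, 0, 0], [65, 7, -48, 35, 0, 0, 0]],
  ],
)

```text
time_s: 12.65
ee_pos: [485.4, -216.9, 32.6]
tcp_rot: [-0.194, 3.135, -0.001]
ft_force: [-1.2, -0.8, 0.6]
width: 55.6
```

```bash
python3 go.py 484.5 -220 -12.5 97;python3 tip.py p12
```

```text
t 12.65 pos [ 485.4 -216.9   32.6] psi 97.1 w 55.6 F [-1.2 -0.8  0.6] q [-0.55  0.48  1.83 -0.    0.83 -2.24] tilt z [ 0.001 -0.001 -1.   ]
d [ 1.3 -2.9 45.1] rot [-0.001  0.001  0.001]
t 12.65 pos [ 485.4 -216.9   32.6] psi 97.1 w 55.6 F [-1.2 -0.8  0.6] q [-0.55  0.48  1.83 -0.    0.83 -2.24] tilt z [ 0.001 -0.001 -1.   ]
tcp px 355 260
28.0 0  
35.0 0  
42.0 0  
49.0 0  
56.0 1 [ 481. -189.   61.] [ 481. -189.   61.]
63.0 22 [ 470. -258.   64.] [ 490. -187.   69.]
70.0 44 [ 470. -261.   70.] [ 496. -187.   77.]
77.0 49 [ 469. -262.   77.] [ 495. -186.   83.]
84.0 45 [ 470. -263.   84.] [ 495. -187.   90.]
91.0 34 [ 469. -260.   91.] [ 486. -187.   97.]
98.0 30 [ 469. -258.   98.] [ 484. -186.  104.]
```

View pics/p12.png

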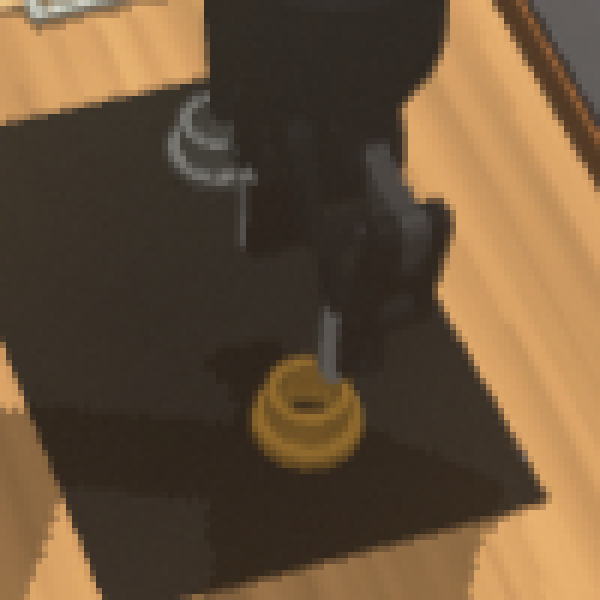

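Request:
carry_out(
  deltas=[
    [[65, 0, -3, 0, 0, 0, 0], [65, 0, -3, 15, 0, 0, 0], [65, 0, -3, 28, 0, 0, 0], [65, 0, -3, 38, 0, 0, 0], [65, 0, -3, 42, 0, 0, 0], [65, 0, -3, 44, 0, 0, 0], [65, 0, -3, 44, 0, 0, 0], [65, 0, -3, 44, 0, 0, 0]],
  ],
)

```text
time_s: 13.5
ee_pos: [485.4, -220.6, -12.0]
tcp_rot: [-0.192, 3.135, -0.001]
ft_force: [-0.4, 0.3, 0.0]
width: 55.8
```

```bash
python3 go.py 484.5 -220 -12.5 97;python3 tip.py p13
```

```text
t 13.5 pos [ 485.4 -220.6  -12. ] psi 97.0 w 55.8 F [-0.4  0.3  0. ] q [-0.56  0.56  1.85 -0.    0.73 -2.25] tilt z [ 0. -0. -1.]
d [0.9 0.7 0.5] rot [-0.  0.  0.]
t 13.5 pos [ 485.4 -220.6  -12. ] psi 97.0 w 55.8 F [-0.4  0.3  0. ] q [-0.56  0.56  1.85 -0.    0.73 -2.25] tilt z [ 0. -0. -1.]
tcp px 355 275
-17.0 0  
-10.0 5 [ 461. -281.   -5.] [ 510. -275.   -3.]
-3.0 685 [ 456. -281.   -3.] [ 515. -161.    4.]
4.0 112 [ 457. -277.    4.] [ 514. -173.   11.]
11.0 44 [ 467. -238.   11.] [ 491. -193.   18.]
18.0 82 [ 469. -260.   18.] [ 491. -193.   25.]
25.0 42 [ 470. -265.   25.] [ 499. -191.   32.]
32.0 43 [ 469. -265.   32.] [ 497. -189.   39.]
39.0 39 [ 469. -265.   39.] [ 495. -192.   46.]
46.0 31 [ 469. -263.   46.] [ 484. -188.   53.]
53.0 24 [ 469. -265.   53.] [ 483. -191.   60.]
```

View pics/p13.png

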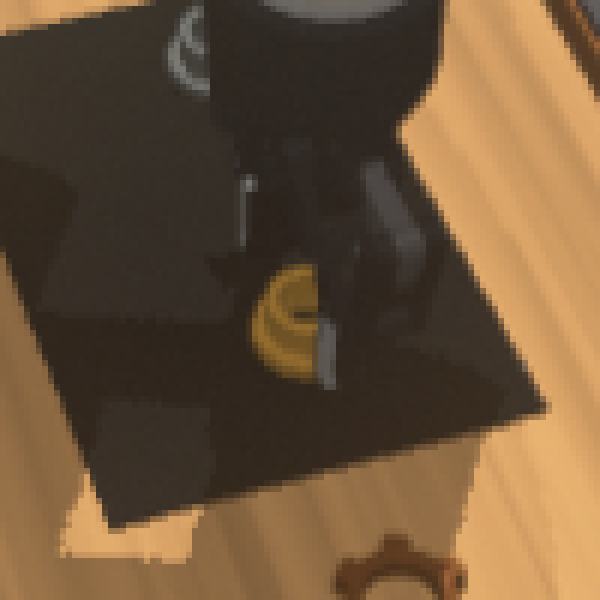

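Request:
carry_out(
  deltas=[
    [[0, 0, 0, 0, 0, 0, 0], [0, 0, 0, 0, 0, 0, 0], [0, 0, 0, 0, 0, 0, 0], [0, 0, 0, 0, 0, 0, 0], [0, 0, 0, 0, 0, 0, 0], [0, 0, 0, 0, 0, 0, 0], [0, 0, 0, 0, 0, 0, 0], [0, 0, 0, 0, 0, 0, 0]],
  ],
)

```text
time_s: 14.35
ee_pos: [485.5, -220.6, -11.5]
tcp_rot: [-0.192, 3.135, -0.001]
ft_force: [-1.1, 0.6, 6.5]
width: 28.0
```

Request:
carry_out(
  deltas=[
    [[0, 0, 0, -5, 0, 0, 0], [0, 0, 0, -15, 0, 0, 0], [0, 0, 0, -35, 0, 0, 0], [0, 0, 0, -60, 0, 0, 0], [0, 0, 0, -75, 0, 0, 0], [0, 0, 0, -80, 0, 0, 0], [0, 0, 0, -80, 0, 0, 0], [0, 0, 0, -80, 0, 0, 0]],
  ],
)

```text
time_s: 15.15
ee_pos: [484.8, -220.2, 67.4]
tcp_rot: [0.192, -3.135, -0.001]
ft_force: [0.2, 0.2, -0.7]
width: 27.7
```

```bash
python3 tip.py p14;python3 go.py 438 96.5 65 97
```

```text
t 15.15 pos [ 484.8 -220.2   67.4] psi 97.0 w 27.7 F [ 0.2  0.2 -0.7] q [-0.56  0.43  1.8  -0.    0.91 -2.25] tilt z [-0.001  0.    -1.   ]
tcp px 356 250
62.0 0  
69.0 0  
76.0 8 [ 466. -241.   82.] [ 496. -221.   83.]
83.0 80 [ 465. -243.   83.] [ 504. -210.   90.]
90.0 32 [ 466. -244.   90.] [ 495. -209.   97.]
97.0 66 [ 470. -249.   98.] [ 495. -203.  104.]
104.0 48 [ 470. -250.  105.] [ 493. -205.  111.]
111.0 38 [ 471. -251.  111.] [ 493. -206.  118.]
118.0 42 [ 471. -250.  118.] [ 492. -206.  125.]
125.0 24 [ 471. -251.  126.] [ 481. -201.  132.]
132.0 26 [ 468. -249.  133.] [ 479. -181.  139.]
t 15.2 pos [ 484.5 -220.1   67.1] psi 97.0 w 27.4 F [ 0.2  0.6 -1.4] q [-0.56  0.43  1.8  -0.    0.91 -2.25] tilt z [-0.001  0.001 -1.   ]
d [  7.6 319.9   2.3] rot [ 0.001 -0.001  0.   ]
```

View pics/p14.png

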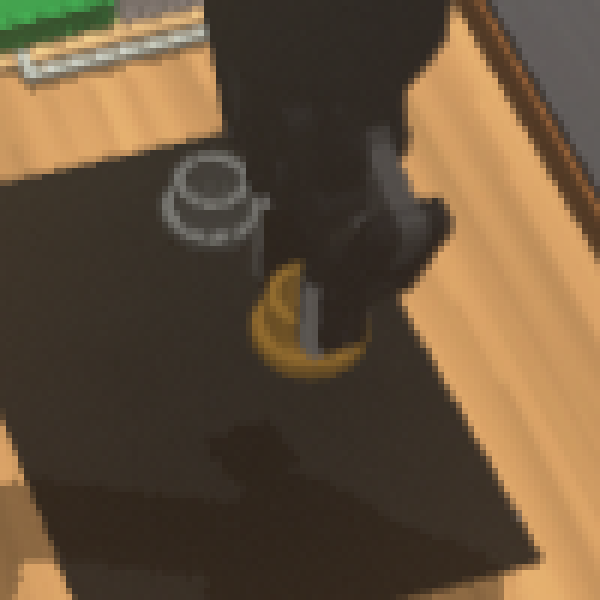

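Request:
carry_out(
  deltas=[
    [[0, 8, 320, 0, 0, 0, 0], [0, 8, 320, 0, 0, 0, 0], [0, 8, 320, 0, 0, 0, 0], [0, 8, 320, 0, 0, 0, 0], [0, 8, 320, 0, 0, 0, 0], [0, 8, 320, 0, 0, 0, 0], [0, 8, 320, 0, 0, 0, 0], [0, 8, 320, 0, 0, 0, 0]],
  ],
)

```text
time_s: 16.0
ee_pos: [436.6, 98.5, 67.0]
tcp_rot: [0.198, -3.133, -0.001]
ft_force: [0.1, -0.6, -0.9]
width: 27.7
```

```bash
python3 go.py 438 96.5 -4.5 97
```

```text
t 16.0 pos [436.6  98.5  67. ] psi 97.2 w 27.7 F [ 0.1 -0.6 -0.9] q [ 0.07  0.34  1.98  0.    0.83 -1.63] tilt z [-0.002  0.    -1.   ]
d [-1.3 -2.2 71.4] rot [ 0.    -0.002  0.004]
```

Request:
carry_out(
  deltas=[
    [[0, 0, 0, 0, 0, 0, 0], [0, 0, 0, 20, 0, 0, 0], [0, 0, 0, 40, 0, 0, 0], [0, 0, 0, 55, 0, 0, 0], [0, 0, 0, 62, 0, 0, 0], [0, 0, 0, 66, 0, 0, 0], [0, 0, 0, 68, 0, 0, 0], [0, 0, 0, 68, 0, 0, 0]],
  ],
)

```text
time_s: 16.8
ee_pos: [438.6, 95.8, -0.1]
tcp_rot: [-0.191, 3.135, -0.0]
ft_force: [0.3, -0.1, -0.8]
width: 27.5
```

```bash
python3 tip.py p15;python3 go.py 438 96.5 -4.5 97
```

```text
t 16.8 pos [ 4.386e+02  9.580e+01 -1.000e-01] psi 97.0 w 27.5 F [ 0.3 -0.1 -0.8] q [ 0.06  0.46  2.03 -0.    0.64 -1.63] tilt z [ 0. -0. -1.]
tcp px 300 184
-5.0 0  
2.0 223 [409.  36.   5.] [468. 155.   9.]
9.0 174 [409.  36.   9.] [468. 155.  16.]
16.0 64 [410.  36.  16.] [468. 155.  23.]
23.0 19 [424.  70.  23.] [450. 110.  30.]
30.0 30 [423.  67.  32.] [448. 107.  37.]
37.0 31 [425.  64.  37.] [450. 116.  43.]
44.0 29 [425.  64.  44.] [450. 114.  51.]
51.0 27 [425.  66.  51.] [449. 112.  58.]
58.0 16 [424.  65.  58.] [443. 119.  64.]
65.0 8 [423.  64.  66.] [430. 112.  71.]
t 16.85 pos [4.387e+02 9.600e+01 1.000e-01] psi 97.0 w 27.3 F [ 0.4 -0.2 -0.9] q [ 0.06  0.46  2.03 -0.    0.64 -1.63] tilt z [ 0.001 -0.    -1.   ]
d [0.7 0.6 4.6] rot [-0.     0.001 -0.   ]
```

View pics/p15.png

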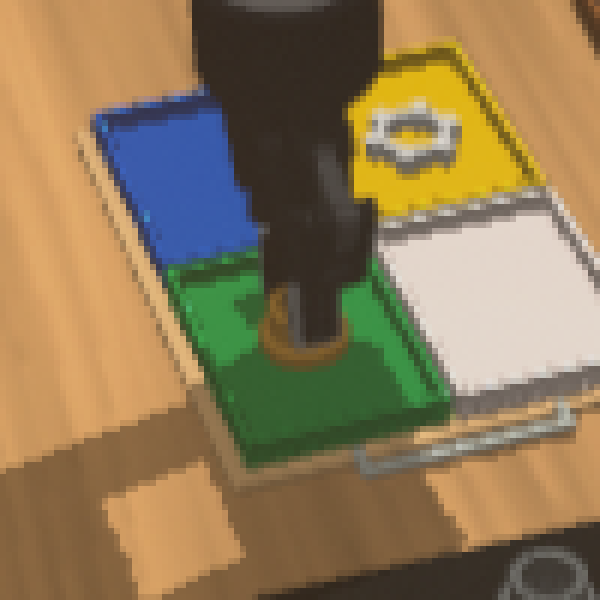

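Descend the last ~4 mm, release and lift.

Request:
carry_out(
  deltas=[
    [[0, 0, 0, 2, 0, 0, 0], [0, 0, 0, 4, 0, 0, 0], [0, 0, 0, 4.3, 0, 0, 0], [0, 0, 0, 4.3, 0, 0, 0], [0, 0, 0, 4.3, 0, 0, 0], [0, 0, 0, 4.3, 0, 0, 0], [0, 0, 0, 4.3, 0, 0, 0], [0, 0, 0, 4.3, 0, 0, 0]],
  ],
)

```text
time_s: 17.65
ee_pos: [438.3, 96.2, -4.5]
tcp_rot: [-0.192, 3.136, -0.0]
ft_force: [-0.7, 0.3, 2.5]
width: 27.6
```

Request:
carry_out(
  deltas=[
    [[65, 0, 0, 0, 0, 0, 0], [65, 0, 0, 0, 0, 0, 0], [65, 0, 0, 0, 0, 0, 0], [65, 0, 0, 0, 0, 0, 0], [65, 0, 0, -10, 0, 0, 0], [65, 0, 0, -30, 0, 0, 0], [65, 0, 0, -60, 0, 0, 0], [65, 0, 0, -80, 0, 0, 0]],
  ],
)

```text
time_s: 18.45
ee_pos: [438.7, 96.2, 77.5]
tcp_rot: [-0.192, 3.134, -0.0]
ft_force: [0.7, -0.0, -0.5]
width: 55.7
```

```bash
python3 tip.py p16;python3 go.py 653.5 -180 75 97
```

```text
t 18.45 pos [438.7  96.2  77.5] psi 97.0 w 55.7 F [ 0.7 -0.  -0.5] q [ 0.06  0.32  1.97 -0.    0.85 -1.63] tilt z [ 0.001 -0.    -1.   ]
tcp px 299 160
72.0 0  
79.0 0  
86.0 0  
93.0 0  
100.0 4 [436.  61. 104.] [452.  65. 107.]
107.0 25 [425.  55. 108.] [445. 125. 114.]
114.0 35 [423.  52. 115.] [450. 126. 121.]
121.0 39 [424.  50. 122.] [450. 125. 128.]
128.0 43 [423.  50. 129.] [452. 123. 135.]
135.0 31 [424.  51. 136.] [448. 125. 142.]
142.0 17 [423.  60. 143.] [444. 128. 149.]
t 18.5 pos [440.5  96.4  79.8] psi 97.0 w 55.5 F [0.9 1.7 2.5] q [ 0.06  0.31  1.97 -0.    0.85 -1.63] tilt z [ 0.005  0.    -1.   ]
d [-177.6 -300.3    5.9] rot [-0.     0.005  0.   ]
```

View pics/p16.png

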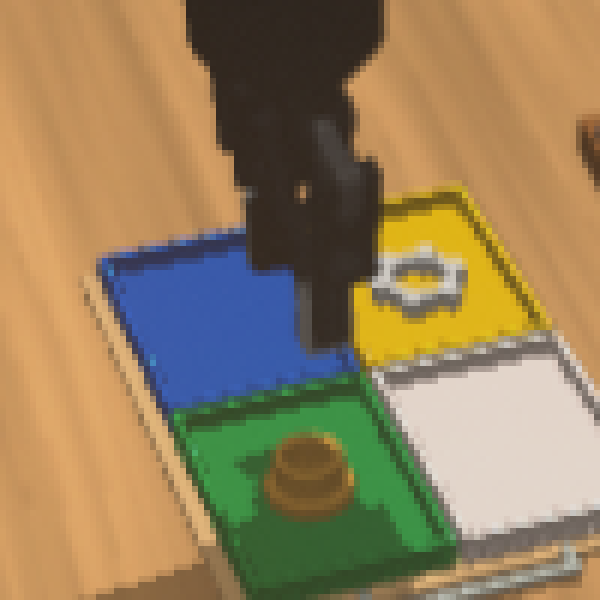

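The bushing is upright in the green pocket. Next is the punch.

Request:
carry_out(
  deltas=[
    [[65, -177, -300, 0, 0, 0, 0], [65, -177, -300, 0, 0, 0, 0], [65, -177, -300, 0, 0, 0, 0], [65, -177, -300, 0, 0, 0, 0], [65, -177, -300, 0, 0, 0, 0], [65, -177, -300, 0, 0, 0, 0], [65, -177, -300, 0, 0, 0, 0], [65, -177, -300, 0, 0, 0, 0]],
  ],
)

```text
time_s: 19.3
ee_pos: [655.3, -186.2, 76.3]
tcp_rot: [-0.186, 3.13, -0.007]
ft_force: [-0.8, -0.9, 0.1]
width: 55.3
```

```bash
python3 go.py 653.5 -180 55 97
```

```text
t 19.3 pos [ 655.3 -186.2   76.3] psi 96.8 w 55.3 F [-0.8 -0.9  0.1] q [-0.38  0.59  1.45 -0.    1.09 -2.07] tilt z [ 0.006 -0.004 -1.   ]
d [ 1.1  6.5 21.3] rot [-0.005  0.005 -0.004]
```

Request:
carry_out(
  deltas=[
    [[65, 0, 2, 0, 0, 0, 0], [65, 0, 2, 0, 0, 0, 0], [65, 0, 2, 10, 0, 0, 0], [65, 0, 2, 20, 0, 0, 0], [65, 0, 2, 20, 0, 0, 0], [65, 0, 2, 20, 0, 0, 0], [65, 0, 2, 20, 0, 0, 0], [65, 0, 2, 20, 0, 0, 0]],
  ],
)

```text
time_s: 20.1
ee_pos: [650.6, -178.1, 55.8]
tcp_rot: [-0.192, 3.135, -0.001]
ft_force: [0.2, 0.5, 0.8]
width: 55.3
```

```bash
python3 tip.py p17;python3 go.py 653.5 -180 2 97
```

```text
t 20.1 pos [ 650.6 -178.1   55.8] psi 97.0 w 55.3 F [0.2 0.5 0.8] q [-0.37  0.61  1.48 -0.    1.05 -2.06] tilt z [ 0.001 -0.    -1.   ]
tcp px 422 224
51.0 63 [ 638. -198.   51.] [ 670. -166.   58.]
58.0 26 [ 645. -189.   58.] [ 659. -173.   62.]
65.0 0  
72.0 0  
79.0 2 [ 638. -212.   85.] [ 660. -152.   85.]
86.0 31 [ 636. -215.   86.] [ 657. -145.   92.]
93.0 43 [ 634. -221.   93.] [ 658. -149.   99.]
100.0 57 [ 634. -223.  100.] [ 661. -138.  107.]
107.0 54 [ 634. -223.  107.] [ 661. -140.  114.]
114.0 45 [ 635. -223.  114.] [ 657. -148.  121.]
121.0 43 [ 634. -223.  121.] [ 657. -146.  128.]
t 20.15 pos [ 650.6 -178.2   55.8] psi 97.0 w 55.8 F [-0.6  0.5 -0.8] q [-0.37  0.61  1.48 -0.    1.05 -2.06] tilt z [ 0.001 -0.    -1.   ]
d [-2.7 -2.2 53.8] rot [-0.     0.001  0.   ]
```

View pics/p17.png

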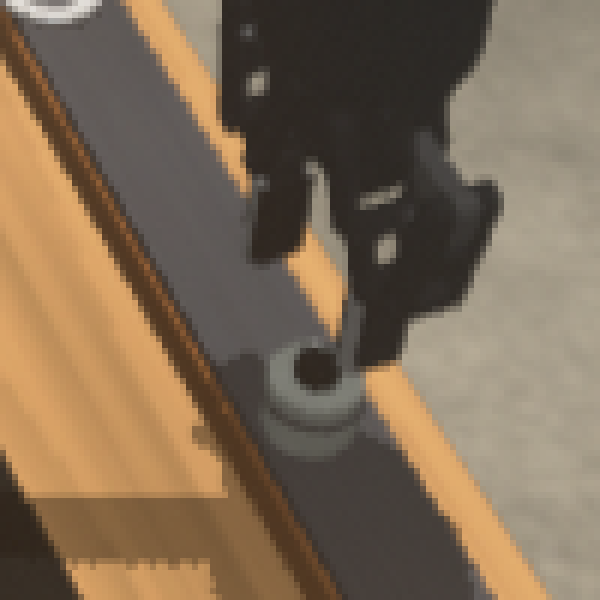

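Request:
carry_out(
  deltas=[
    [[65, -2.5, -3, 0, 0, 0, 0], [65, -2.5, -3, 10, 0, 0, 0], [65, -2.5, -3, 25, 0, 0, 0], [65, -2.5, -3, 38, 0, 0, 0], [65, -2.5, -3, 46, 0, 0, 0], [65, -2.5, -3, 51, 0, 0, 0], [65, -2.5, -3, 53, 0, 0, 0], [65, -2.5, -3, 53, 0, 0, 0]],
  ],
)

```text
time_s: 20.95
ee_pos: [653.1, -180.7, 2.2]
tcp_rot: [0.192, -3.135, -0.0]
ft_force: [-0.2, -0.1, 0.6]
width: 55.5
```

```bash
python3 tip.py p18;python3 go.py 653.5 -181 2 97
```

```text
t 20.95 pos [ 653.1 -180.7    2.2] psi 97.0 w 55.5 F [-0.2 -0.1  0.6] q [-0.37  0.68  1.5  -0.    0.96 -2.06] tilt z [-0.  0. -1.]
tcp px 420 242
-3.0 159 [ 623. -240.   -3.] [ 633. -121.    4.]
4.0 59 [ 629. -240.    4.] [ 633. -122.   11.]
11.0 82 [ 630. -240.   11.] [ 636. -124.   18.]
18.0 332 [ 631. -241.   18.] [ 683. -122.   25.]
25.0 182 [ 633. -241.   25.] [ 683. -121.   31.]
32.0 45 [ 636. -219.   32.] [ 654. -149.   39.]
39.0 71 [ 636. -224.   39.] [ 664. -150.   46.]
46.0 127 [ 636. -227.   46.] [ 663. -151.   53.]
53.0 83 [ 636. -225.   53.] [ 665. -141.   60.]
60.0 43 [ 636. -225.   60.] [ 660. -142.   67.]
67.0 40 [ 636. -225.   67.] [ 659. -144.   74.]
t 21.0 pos [ 653.4 -180.8    2.7] psi 97.0 w 55.7 F [-0.4 -0.3  0.5] q [-0.37  0.68  1.5  -0.    0.96 -2.06] tilt z [ 0. -0. -1.]
d [-0.1 -0.2  0.7] rot [-0.  0.  0.]
```

View pics/p18.png

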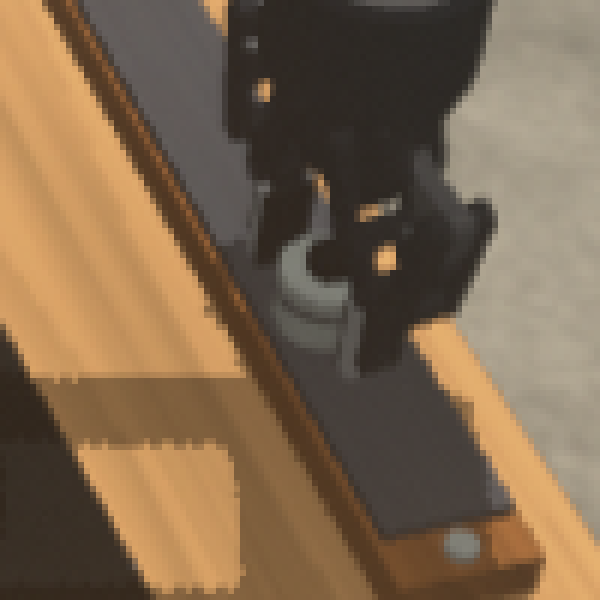

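Request:
carry_out(
  deltas=[
    [[0, 0, 0, 0, 0, 0, 0], [0, 0, 0, 0, 0, 0, 0], [0, 0, 0, 0, 0, 0, 0], [0, 0, 0, 0, 0, 0, 0], [0, 0, 0, 0, 0, 0, 0], [0, 0, 0, 0, 0, 0, 0], [0, 0, 0, 0, 0, 0, 0], [0, 0, 0, 0, 0, 0, 0]],
  ],
)

```text
time_s: 21.8
ee_pos: [653.8, -180.7, 3.5]
tcp_rot: [-0.192, 3.134, -0.001]
ft_force: [-0.2, 1.9, 5.1]
width: 33.7
```

Request:
carry_out(
  deltas=[
    [[0, 0, 0, -4, 0, 0, 0], [0, 0, 0, -12, 0, 0, 0], [0, 0, 0, -30, 0, 0, 0], [0, 0, 0, -50, 0, 0, 0], [0, 0, 0, -65, 0, 0, 0], [0, 0, 0, -70, 0, 0, 0], [0, 0, 0, -70, 0, 0, 0], [0, 0, 0, -70, 0, 0, 0]],
  ],
)

```text
time_s: 22.6
ee_pos: [652.5, -180.5, 71.8]
tcp_rot: [0.192, -3.135, -0.001]
ft_force: [0.1, -0.6, -2.8]
width: 33.9
```

```bash
python3 tip.py p19;python3 go.py 531 105 70 97
```

```text
t 22.6 pos [ 652.5 -180.5   71.8] psi 97.0 w 33.9 F [ 0.1 -0.6 -2.8] q [-0.37  0.59  1.46 -0.    1.09 -2.06] tilt z [-0.001  0.    -1.   ]
tcp px 424 220
67.0 0  
74.0 0  
81.0 0  
88.0 2 [ 640. -192.   93.] [ 643. -191.   94.]
95.0 23 [ 635. -207.   95.] [ 659. -167.  101.]
102.0 44 [ 635. -211.  102.] [ 662. -152.  109.]
109.0 61 [ 634. -214.  109.] [ 663. -151.  116.]
116.0 110 [ 634. -215.  116.] [ 661. -159.  123.]
123.0 79 [ 638. -214.  123.] [ 663. -152.  130.]
130.0 43 [ 637. -213.  130.] [ 657. -162.  137.]
137.0 40 [ 635. -213.  137.] [ 657. -144.  144.]
t 22.65 pos [ 652.3 -180.4   71.5] psi 97.0 w 33.8 F [ 0.1 -0.2 -2.6] q [-0.37  0.6   1.46 -0.    1.09 -2.06] tilt z [-0.002  0.001 -1.   ]
d [ 85.6 298.1   1.8] rot [ 0.001 -0.002 -0.   ]
```

View pics/p19.png

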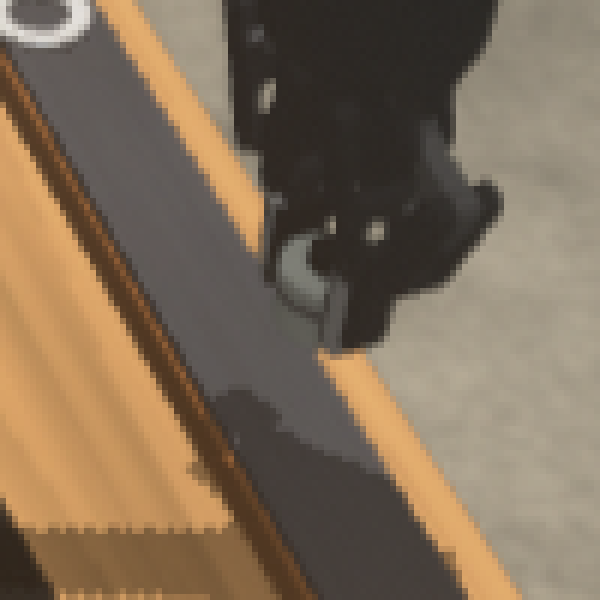

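Request:
carry_out(
  deltas=[
    [[0, 86, 298, 0, 0, 0, 0], [0, 86, 298, 0, 0, 0, 0], [0, 86, 298, 0, 0, 0, 0], [0, 86, 298, 0, 0, 0, 0], [0, 86, 298, 0, 0, 0, 0], [0, 86, 298, 0, 0, 0, 0], [0, 86, 298, 0, 0, 0, 0], [0, 86, 298, 0, 0, 0, 0]],
  ],
)

```text
time_s: 23.45
ee_pos: [529.9, 106.1, 71.8]
tcp_rot: [0.197, -3.134, 0.0]
ft_force: [1.3, 0.7, -2.1]
width: 34.0
```

```bash
python3 go.py 531 105 -12.5 97
```

```text
t 23.45 pos [529.9 106.1  71.8] psi 97.2 w 34.0 F [ 1.3  0.7 -2.1] q [ 0.07  0.43  1.78 -0.    0.93 -1.63] tilt z [-0.002 -0.    -1.   ]
d [-1.2 -1.2 84.3] rot [-0.    -0.002  0.003]
```

Request:
carry_out(
  deltas=[
    [[0, 0, 0, 10, 0, 0, 0], [0, 0, 0, 30, 0, 0, 0], [0, 0, 0, 50, 0, 0, 0], [0, 0, 0, 65, 0, 0, 0], [0, 0, 0, 73, 0, 0, 0], [0, 0, 0, 77, 0, 0, 0], [0, 0, 0, 79, 0, 0, 0], [0, 0, 0, 79, 0, 0, 0]],
  ],
)

```text
time_s: 24.25
ee_pos: [532.0, 104.2, -6.4]
tcp_rot: [-0.191, 3.135, -0.0]
ft_force: [-1.1, 0.1, -2.1]
width: 33.6
```

```bash
python3 tip.py p20;python3 go.py 531 105 -12.5 97
```

```text
t 24.25 pos [532.  104.2  -6.4] psi 97.0 w 33.6 F [-1.1  0.1 -2.1] q [ 0.07  0.55  1.83 -0.    0.75 -1.63] tilt z [ 0.001 -0.    -1.   ]
tcp px 334 178
-11.0 0  
-4.0 0  
3.0 274 [502.  46.   4.] [562. 163.  10.]
10.0 119 [502.  53.  10.] [561. 164.  16.]
17.0 23 [503.  78.  17.] [541. 163.  23.]
24.0 25 [516.  71.  24.] [542. 124.  31.]
31.0 34 [515.  71.  31.] [542. 124.  37.]
38.0 59 [515.  69.  38.] [540. 124.  44.]
45.0 33 [518.  70.  45.] [541. 123.  51.]
52.0 21 [517.  70.  52.] [540. 127.  58.]
59.0 15 [516.  73.  59.] [526. 130.  65.]
t 24.3 pos [532.  104.4  -6.2] psi 97.0 w 33.6 F [ 0.2  0.4 -2.3] q [ 0.07  0.55  1.83 -0.    0.75 -1.63] tilt z [ 0.001 -0.    -1.   ]
d [0.9 0.7 6.3] rot [-0.     0.001 -0.   ]
```

View pics/p20.png

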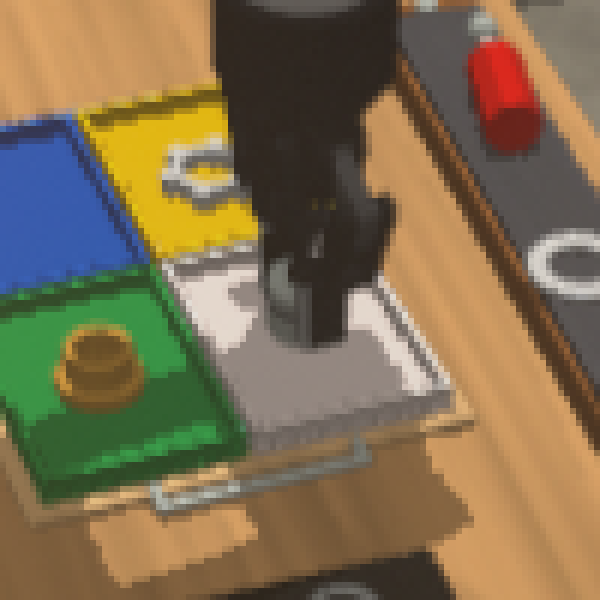

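Request:
carry_out(
  deltas=[
    [[0, 0, 0, 2, 0, 0, 0], [0, 0, 0, 4, 0, 0, 0], [0, 0, 0, 6, 0, 0, 0], [0, 0, 0, 6.5, 0, 0, 0], [0, 0, 0, 6.5, 0, 0, 0], [0, 0, 0, 6.5, 0, 0, 0], [0, 0, 0, 6.5, 0, 0, 0], [0, 0, 0, 6.5, 0, 0, 0]],
  ],
)

```text
time_s: 25.1
ee_pos: [531.6, 104.7, -12.5]
tcp_rot: [-0.192, 3.135, -0.0]
ft_force: [-1.2, 0.1, 5.8]
width: 34.0
```

Request:
carry_out(
  deltas=[
    [[65, 0, 0, 0, 0, 0, 0], [65, 0, 0, 0, 0, 0, 0], [65, 0, 0, 0, 0, 0, 0], [65, 0, 0, 0, 0, 0, 0], [65, 0, 0, -10, 0, 0, 0], [65, 0, 0, -30, 0, 0, 0], [65, 0, 0, -60, 0, 0, 0], [65, 0, 0, -90, 0, 0, 0]],
  ],
)

```text
time_s: 25.9
ee_pos: [530.9, 104.6, 78.2]
tcp_rot: [0.192, -3.135, 0.0]
ft_force: [-0.3, 0.3, -0.6]
width: 55.4
```

```bash
python3 tip.py p21;python3 go.py 662 219.5 75 -11.5
```

```text
t 25.9 pos [530.9 104.6  78.2] psi 97.0 w 55.4 F [-0.3  0.3 -0.6] q [ 0.07  0.42  1.77 -0.    0.94 -1.63] tilt z [-0.001 -0.    -1.   ]
tcp px 333 152
73.0 0  
80.0 0  
87.0 0  
94.0 0  
101.0 1 [526. 133. 107.] [526. 133. 107.]
108.0 30 [515.  66. 109.] [544. 135. 115.]
115.0 37 [515.  61. 115.] [542. 136. 122.]
122.0 45 [515.  59. 122.] [541. 134. 128.]
129.0 41 [515.  58. 129.] [541. 135. 136.]
136.0 36 [516.  60. 136.] [541. 144. 143.]
143.0 18 [514.  60. 144.] [529. 138. 149.]
t 25.95 pos [534.4 104.9  82.9] psi 97.0 w 55.9 F [ 0.9 -0.1  3.4] q [ 0.07  0.42  1.77 -0.    0.95 -1.63] tilt z [ 0.007  0.    -1.   ]
d [-140.6   98.2    8.8] rot [0.006 0.005 1.894]
```

View pics/p21.png

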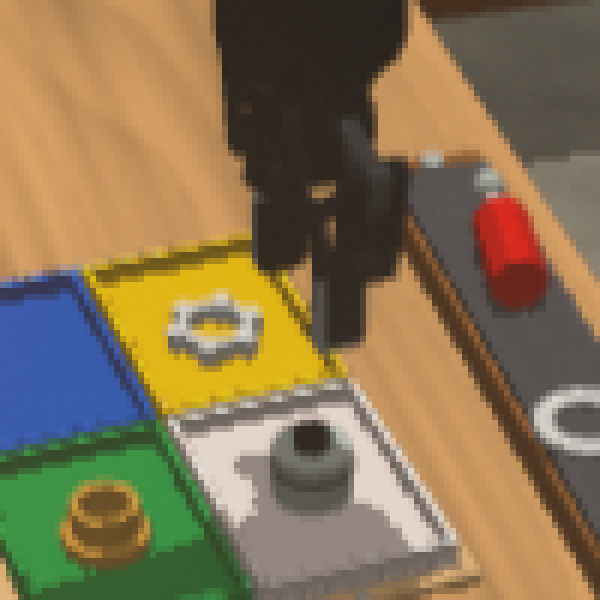

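The punch stands upright in the white pocket. Next is the driver, turning the wrist to grip across its handle.

Request:
carry_out(
  deltas=[
    [[65, -140, 98, 8, 0, 0, 1.9], [65, -140, 98, 8, 0, 0, 1.9], [65, -140, 98, 8, 0, 0, 1.9], [65, -140, 98, 8, 0, 0, 1.9], [65, -140, 98, 8, 0, 0, 1.9], [65, -140, 98, 8, 0, 0, 1.9], [65, -140, 98, 8, 0, 0, 1.9], [65, -140, 98, 8, 0, 0, 1.9]],
  ],
)

```text
time_s: 26.75
ee_pos: [658.3, 219.0, 69.3]
tcp_rot: [1.62, 2.691, -0.0]
ft_force: [-1.0, 0.4, -0.7]
width: 55.5
```

```bash
python3 go.py 662 219.5 75 -11.5
```

```text
t 26.75 pos [658.3 219.   69.3] psi 27.9 w 55.5 F [-1.   0.4 -0.7] q [ 0.22  0.62  1.42 -0.    1.1  -0.27] tilt z [-0. -0. -1.]
d [-1.3  3.5 -5.7] rot [-0.     0.     0.688]
```

Request:
carry_out(
  deltas=[
    [[65, -1, 3, 0, 0, 0, 0.688], [65, -1, 3, 0, 0, 0, 0.688], [65, -1, 3, 0, 0, 0, 0.688], [65, -1, 3, 0, 0, 0, 0.688], [65, -1, 3, 0, 0, 0, 0.688], [65, -1, 3, 0, 0, 0, 0.688], [65, -1, 3, 10, 0, 0, 0.688], [65, -1, 3, 10, 0, 0, 0.688]],
  ],
)

```text
time_s: 27.55
ee_pos: [660.4, 219.2, 57.5]
tcp_rot: [-2.425, -1.996, 0.004]
ft_force: [-1.1, -0.9, -0.7]
width: 55.7
```

```bash
python3 tip.py p22; python3 go.py 662 219.5 2 -11.5
```

```text
t 27.55 pos [660.4 219.2  57.5] psi -11.1 w 55.7 F [-1.1 -0.9 -0.7] q [ 0.22  0.63  1.42 -0.    1.09  0.41] tilt z [-0.002 -0.001 -1.   ]
tcp px 366 127
52.0 7 [653. 194.  52.] [664. 238.  55.]
59.0 0  
66.0 0  
73.0 0  
80.0 1 [689. 220.  87.] [689. 220.  87.]
87.0 6 [685. 202.  90.] [688. 220.  94.]
94.0 8 [631. 199.  95.] [690. 214. 100.]
101.0 8 [686. 199. 103.] [690. 213. 108.]
108.0 7 [685. 198. 111.] [690. 212. 115.]
115.0 9 [684. 199. 116.] [690. 216. 122.]
122.0 12 [631. 196. 124.] [690. 219. 128.]
t 27.6 pos [660.5 219.2  57.8] psi -11.1 w 55.5 F [-0.8 -1.2 -0.1] q [ 0.22  0.63  1.42 -0.    1.09  0.41] tilt z [-0.002 -0.001 -1.   ]
d [ 0.6  1.5 55.8] rot [-0.002  0.001  0.007]
```

View pics/p22.png

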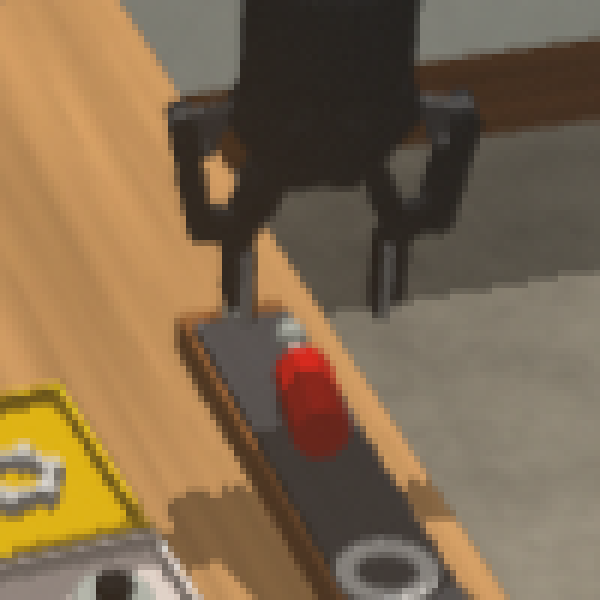

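Request:
carry_out(
  deltas=[
    [[65, 0, 1, 5, 0, 0, 0], [65, 0, 1, 15, 0, 0, 0], [65, 0, 1, 28, 0, 0, 0], [65, 0, 1, 40, 0, 0, 0], [65, 0, 1, 48, 0, 0, 0], [65, 0, 1, 53, 0, 0, 0], [65, 0, 1, 55, 0, 0, 0], [65, 0, 1, 55, 0, 0, 0]],
  ],
)

```text
time_s: 28.4
ee_pos: [662.5, 219.2, 3.7]
tcp_rot: [-2.427, -1.995, 0.0]
ft_force: [0.6, 0.7, 0.4]
width: 55.5
```

```bash
python3 tip.py p23; python3 go.py 662 219.5 2 -11.5
```

```text
t 28.4 pos [662.5 219.2   3.7] psi -11.2 w 55.5 F [0.6 0.7 0.4] q [ 0.22  0.7   1.45 -0.    0.99  0.42] tilt z [-0. -0. -1.]
tcp px 366 143
-1.0 23 [633. 164.  -1.] [635. 279.   6.]
6.0 21 [633. 166.   6.] [635. 275.  12.]
13.0 43 [633. 160.  13.] [638. 277.  20.]
20.0 233 [633. 160.  20.] [686. 279.  27.]
27.0 26 [636. 160.  27.] [683. 260.  33.]
34.0 35 [646. 187.  34.] [690. 271.  41.]
41.0 87 [647. 184.  41.] [691. 278.  48.]
48.0 69 [650. 187.  48.] [691. 247.  55.]
55.0 11 [634. 198.  55.] [692. 225.  62.]
62.0 10 [686. 200.  62.] [692. 224.  68.]
69.0 9 [633. 199.  69.] [692. 218.  75.]
t 28.45 pos [662.8 219.3   4.1] psi -11.2 w 55.4 F [-0.1  0.8  0.2] q [ 0.22  0.7   1.45 -0.    0.99  0.42] tilt z [ 0. -0. -1.]
d [ 0.  -0.8  2.1] rot [ 0.    -0.     0.006]
```

View pics/p23.png

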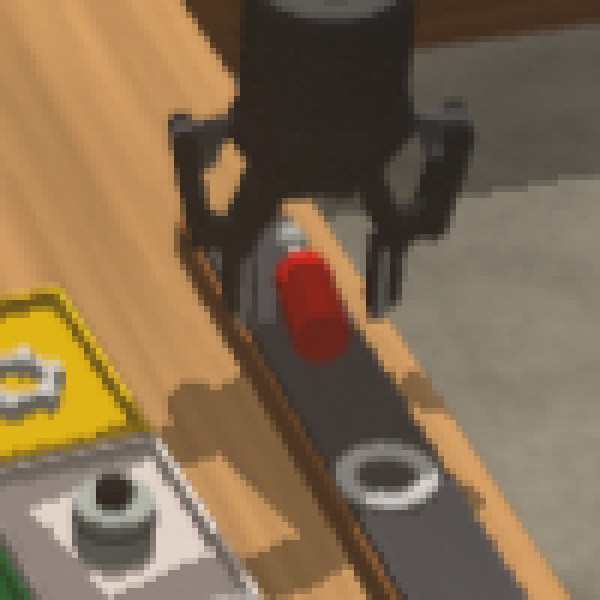

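Request:
carry_out(
  deltas=[
    [[65, 0, 0, 1, 0, 0, 0], [0, 0, 0, 1, 0, 0, 0], [0, 0, 0, 1, 0, 0, 0], [0, 0, 0, 1, 0, 0, 0], [0, 0, 0, 1, 0, 0, 0], [0, 0, 0, 1, 0, 0, 0], [0, 0, 0, 1, 0, 0, 0], [0, 0, 0, 1, 0, 0, 0]],
  ],
)

```text
time_s: 29.25
ee_pos: [663.1, 219.4, 3.6]
tcp_rot: [2.427, 1.994, 0.001]
ft_force: [-0.8, -0.2, 5.7]
width: 24.3
```

```bash
python3 tip.py p24; python3 go.py 662 219.5 2 -11.5
```

```text
t 29.25 pos [663.1 219.4   3.6] psi -11.2 w 24.3 F [-0.8 -0.2  5.7] q [ 0.22  0.7   1.45 -0.    0.99  0.42] tilt z [ 0.001  0.    -1.   ]
tcp px 366 143
-1.0 23 [633. 165.  -1.] [634. 275.   5.]
6.0 23 [633. 164.   6.] [635. 275.  12.]
13.0 45 [633. 163.  13.] [638. 277.  20.]
20.0 223 [635. 159.  20.] [687. 279.  27.]
27.0 33 [638. 160.  27.] [678. 235.  33.]
34.0 36 [637. 187.  34.] [686. 279.  41.]
41.0 79 [636. 186.  41.] [687. 273.  48.]
48.0 85 [636. 188.  48.] [687. 247.  54.]
55.0 25 [637. 202.  55.] [686. 218.  62.]
62.0 24 [636. 202.  62.] [686. 220.  68.]
69.0 26 [634. 197.  69.] [690. 221.  75.]
t 29.3 pos [663.1 219.4   3.6] psi -11.2 w 24.0 F [-0.5 -0.5  5.7] q [ 0.22  0.7   1.45 -0.    0.99  0.42] tilt z [ 0.001  0.    -1.   ]
d [-0.1 -1.1  1.6] rot [ 0.001 -0.     0.006]
```

Request:
carry_out(
  deltas=[
    [[0, 0, 0, -4, 0, 0, 0], [0, 0, 0, -12, 0, 0, 0], [0, 0, 0, -30, 0, 0, 0], [0, 0, 0, -50, 0, 0, 0], [0, 0, 0, -65, 0, 0, 0], [0, 0, 0, -70, 0, 0, 0], [0, 0, 0, -70, 0, 0, 0], [0, 0, 0, -70, 0, 0, 0]],
  ],
)

```text
time_s: 30.1
ee_pos: [661.9, 219.1, 72.3]
tcp_rot: [-2.427, -1.994, 0.002]
ft_force: [-0.4, -0.1, -1.3]
width: 24.6
```

```bash
python3 tip.py p25
python3 - <<'E'
import numpy as np
a=np.radians(94.7); print(np.array([427.5,223])-17.5*np.array([np.cos(a),np.sin(a)]))
E
python3 go.py 429 205.5 70 4.7
```

```text
t 30.1 pos [661.9 219.1  72.3] psi -11.2 w 24.6 F [-0.4 -0.1 -1.3] q [ 0.22  0.62  1.41 -0.    1.11  0.42] tilt z [-0.001 -0.    -1.   ]
tcp px 367 123
67.0 0  
74.0 0  
81.0 0  
88.0 5 [652. 192.  91.] [661. 196.  95.]
95.0 20 [641. 189.  96.] [676. 212. 102.]
102.0 46 [636. 186. 103.] [685. 279. 109.]
109.0 84 [635. 186. 109.] [685. 277. 116.]
116.0 87 [636. 186. 116.] [685. 246. 123.]
123.0 31 [636. 202. 123.] [684. 228. 130.]
130.0 23 [634. 204. 130.] [689. 224. 137.]
137.0 27 [632. 199. 137.] [689. 222. 144.]
[428.9339239  205.55884573]
t 30.15 pos [661.7 219.1  71.9] psi -11.2 w 24.1 F [-0.3 -0.9 -0.8] q [ 0.22  0.62  1.41 -0.    1.11  0.42] tilt z [-0.002 -0.    -1.   ]
d [ -58.4 -225.6    2.3] rot [-0.002  0.001 -0.277]
```

View pics/p25.png

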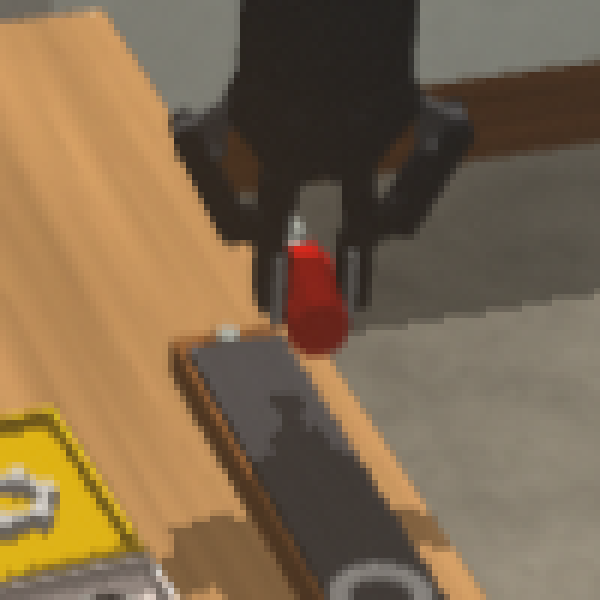

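Request:
carry_out(
  deltas=[
    [[0, -58, -225, 0, 0, 0, -0.277], [0, -58, -225, 0, 0, 0, -0.277], [0, -58, -225, 0, 0, 0, -0.277], [0, -58, -225, 0, 0, 0, -0.277], [0, -58, -225, 0, 0, 0, -0.277], [0, -58, -225, 0, 0, 0, -0.277], [0, -58, -225, 0, 0, 0, -0.277], [0, -58, -225, 0, 0, 0, -0.277]],
  ],
)

```text
time_s: 30.95
ee_pos: [432.4, 206.3, 73.0]
tcp_rot: [2.128, 2.31, 0.002]
ft_force: [-0.1, -0.1, -0.6]
width: 24.5
```

```bash
python3 go.py 429 205.5 -12 4.7
```

```text
t 30.95 pos [432.4 206.3  73. ] psi 4.7 w 24.5 F [-0.1 -0.1 -0.6] q [ 0.3   0.36  1.91 -0.    0.87  0.22] tilt z [ 0.002  0.    -1.   ]
d [-0.6 -3.6 85. ] rot [ 0.002 -0.    -0.   ]
```

Request:
carry_out(
  deltas=[
    [[0, 0, -2, 10, 0, 0, 0], [0, 0, -2, 30, 0, 0, 0], [0, 0, -2, 50, 0, 0, 0], [0, 0, -2, 63, 0, 0, 0], [0, 0, -2, 71, 0, 0, 0], [0, 0, -2, 76, 0, 0, 0], [0, 0, -2, 78, 0, 0, 0], [0, 0, -2, 78, 0, 0, 0]],
  ],
)

```text
time_s: 31.75
ee_pos: [428.9, 205.8, -5.1]
tcp_rot: [2.129, 2.31, 0.0]
ft_force: [-0.2, 0.6, -1.9]
width: 24.7
```

```bash
python3 tip.py p26; python3 go.py 429 205.5 -12 4.7
```

```text
t 31.75 pos [428.9 205.8  -5.1] psi 4.7 w 24.7 F [-0.2  0.6 -1.9] q [ 0.3   0.49  1.98 -0.    0.67  0.22] tilt z [ 0. -0. -1.]
tcp px 288 161
-10.0 0  
-3.0 0  
4.0 221 [399. 146.   5.] [459. 265.  11.]
11.0 82 [399. 148.  11.] [458. 240.  18.]
18.0 50 [400. 148.  18.] [455. 200.  25.]
25.0 36 [404. 174.  25.] [452. 253.  32.]
32.0 73 [402. 174.  32.] [452. 257.  39.]
39.0 96 [402. 175.  39.] [452. 231.  46.]
46.0 26 [402. 190.  46.] [452. 216.  53.]
53.0 24 [405. 191.  53.] [452. 214.  60.]
60.0 27 [400. 189.  60.] [458. 213.  67.]
t 31.8 pos [429.  205.9  -4.8] psi 4.7 w 24.0 F [ 0.4 -0.3 -0.9] q [ 0.3   0.49  1.98 -0.    0.67  0.22] tilt z [ 0.001  0.    -1.   ]
d [-0.4 -0.   7.2] rot [ 0.001 -0.    -0.   ]
```

View pics/p26.png

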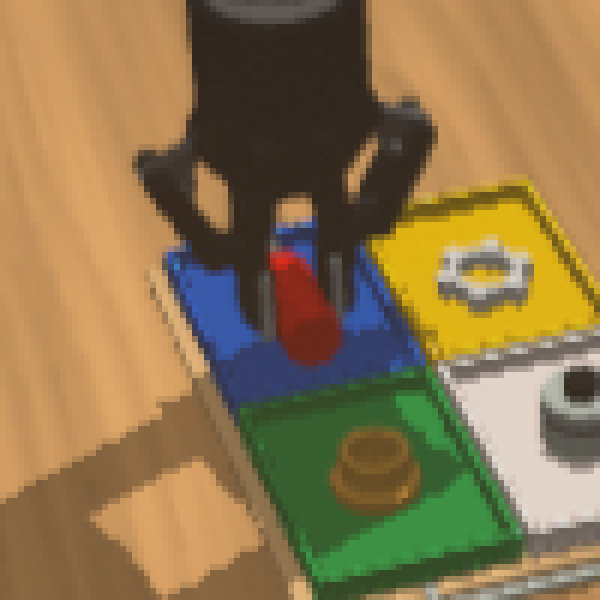

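Request:
carry_out(
  deltas=[
    [[0, 0, 0, 2, 0, 0, 0], [0, 0, 0, 4, 0, 0, 0], [0, 0, 0, 6, 0, 0, 0], [0, 0, 0, 7, 0, 0, 0], [0, 0, 0, 7.5, 0, 0, 0], [0, 0, 0, 7.5, 0, 0, 0], [0, 0, 0, 7.5, 0, 0, 0], [0, 0, 0, 7.5, 0, 0, 0]],
  ],
)

```text
time_s: 32.6
ee_pos: [428.5, 205.7, -12.5]
tcp_rot: [2.128, 2.311, -0.0]
ft_force: [-0.5, -0.2, 2.9]
width: 24.6
```

Contact force is rising, so the driver is on the floor. Release by opening only to about 40 mm, then lift.

Request:
carry_out(
  deltas=[
    [[47, 0, 0, 0, 0, 0, 0], [47, 0, 0, 0, 0, 0, 0], [47, 0, 0, 0, 0, 0, 0], [47, 0, 0, 0, 0, 0, 0], [47, 0, 0, -10, 0, 0, 0], [47, 0, 0, -30, 0, 0, 0], [47, 0, 0, -60, 0, 0, 0], [47, 0, 0, -100, 0, 0, 0]],
  ],
)

```text
time_s: 33.4
ee_pos: [427.2, 205.3, 88.0]
tcp_rot: [-2.128, -2.31, 0.004]
ft_force: [0.5, 0.2, -0.9]
width: 40.0
```

Request:
carry_out(
  deltas=[
    [[47, 0, 0, -50, 0, 0, 0], [47, 0, 0, -100, 0, 0, 0], [47, 200, 0, -100, 0, 0, 0], [47, 200, 0, -100, 0, 0, 0], [47, 200, 0, -100, 0, 0, 0], [47, 200, 0, -100, 0, 0, 0], [47, 200, 0, -100, 0, 0, 0], [47, 200, 0, -100, 0, 0, 0]],
  ],
)

```text
time_s: 34.2
ee_pos: [411.5, 405.8, 187.7]
tcp_rot: [2.125, 2.313, -0.001]
ft_force: [-0.3, -1.5, 0.4]
width: 40.1
```

Run:
```python
from h import *
from go import state
from cell import imaging
state()
t=imaging.read_camera("top");s=imaging.read_camera("side")
np.savez("topF.npz",**t);np.savez("sideF.npz",**s)
a=cv2.resize(s["color"][110:310,240:480],(720,600),interpolation=cv2.INTER_CUBIC)
b=cv2.resize(t["color"][85:240,150:450],(780,403),interpolation=cv2.INTER_CUBIC)
cv2.imwrite("pics/fs.png",a);cv2.imwrite("pics/ft.png",b)
```

```text
t 34.2 pos [411.5 405.8 187.7] psi 4.8 w 40.1 F [-0.3 -1.5  0.4] q [ 0.66  0.34  1.58 -0.    1.22  0.57] tilt z [-0.    -0.001 -1.   ]
```

View pics/fs.png

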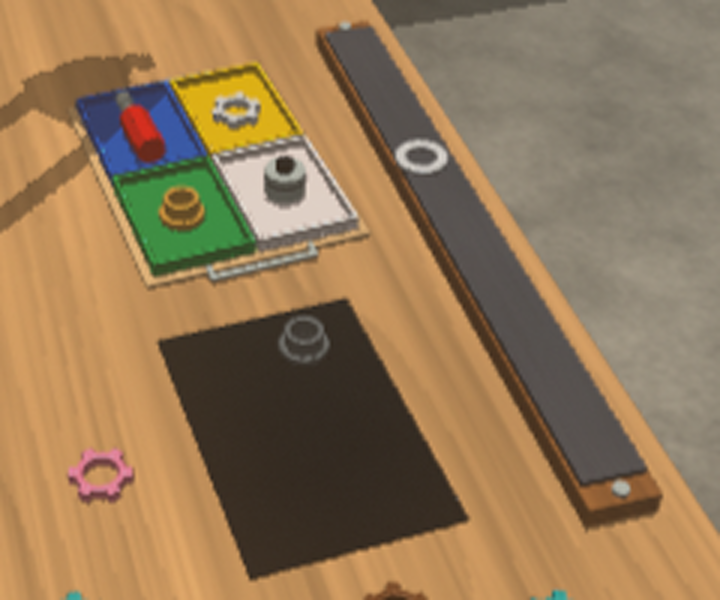

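View pics/ft.png

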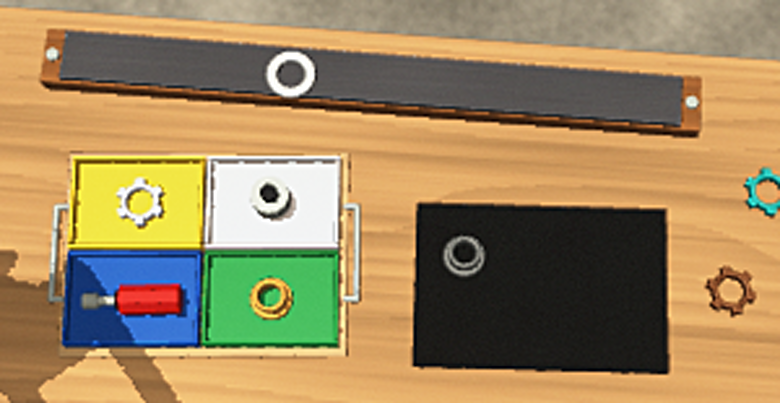

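All four parts sit in their pockets and the look-alikes look undisturbed. I'll let the arm settle, compare with the first picture, and hand in.

Request:
carry_out(
  deltas=[
    [[47, 0, 0, 0, 0, 0, 0], [47, 0, 0, 0, 0, 0, 0], [47, 0, 0, 0, 0, 0, 0], [47, 0, 0, 0, 0, 0, 0], [47, 0, 0, 0, 0, 0, 0], [47, 0, 0, 0, 0, 0, 0], [47, 0, 0, 0, 0, 0, 0], [47, 0, 0, 0, 0, 0, 0]],
  ],
)

```text
time_s: 35.1
ee_pos: [412.2, 405.2, 187.4]
tcp_rot: [2.128, 2.311, -0.0]
ft_force: [0.7, 0.7, -0.5]
width: 40.0
```

Run:
```python
from h import *
from go import state
a,b=load("top0.npz"),load("topF.npz"); state()
d=cv2.absdiff(a["color"],b["color"]).max(2)
for n,(u,v) in {"washer":(262,114),"grey":(328,183),"teal1":(446,159),"brown":(431,197),"pink":(359,258),"teal2":(408,279)}.items():
    print(n,d[v-11:v+12,u-11:u+12].max())
W=cloud(load("sideF.npz"))
for n,(x,y) in {"nut":(521,230),"brass":(438,96),"punch":(531,105),"drv":(429,206)}.items():
    m=(abs(W[...,0]-x)<25)&(abs(W[...,1]-y)<25); print(n,"top z",np.nanpercentile(W[m][:,2],[97,99]).round(1))
from cell import env
print(env.sign_off())
```

```text
t 35.1 pos [412.2 405.2 187.4] psi 4.7 w 40.0 F [ 0.7  0.7 -0.5] q [ 0.66  0.34  1.58 -0.    1.22  0.58] tilt z [-0. -0. -1.]
washer 12
grey 12
teal1 12
brown 12
pink 13
teal2 11
nut top z [20.1 20.5]
brass top z [31.  31.8]
punch top z [42.9 44.1]
drv top z [36.1 37.1]
the job is handed in; nothing more can be done
None
```

The kit is made up and handed in at 35.1 s. I placed the parts in the order asked: locknut in the yellow pocket, brass bushing in green, punch in white, and driver lengthwise in blue.

- **Resting on the floor:** the final pictures show each part in its pocket and the right way up. The measured top heights are 20.5, 31.8, 44.1 and 37.1 mm. They should be 20, 32, 44 and 36 mm for parts resting on the pocket floors.
- **Look-alikes:** the washer, the grey bushing and the coloured lugged rings show no change from the first picture beyond image noise.
- **Finger length disagreed with the description:** the fingertips sat about 25 mm above the reported TCP, so I set grasp heights from the side camera and checked the wrist force. The gripper's opening also read 2–5 mm less than the parts' stated sizes while holding them.
- **Forces:** the highest wrist reading I saw between moves was about 6.5 N.

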